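# Find the rattling tin and hold it out over the mat

### The arm

A 7-joint arm with a two-finger parallel gripper is mounted at the origin on the work surface. World frame = base frame: x ahead of the robot, y to its left, z up, the work surface at z = 0. Lengths are in m, angles in rad, forces in N, time in s.
With the tool pointing down it reaches from about 0.425 to 0.925 m from the base axis. Payload 6.8 kg.
Tool frame: the origin (TCP) lies at the very end of the fingers, on their centre line; the grasp point (between the pads) lies 19 mm behind it (r.grip_depth is the distance from the TCP to the grasp point, in m); z points along the fingers, y is the direction in which the jaws open and shut (so a half turn about z gives the same grasp; the last joint's range is limited). The gripper opens to 85 mm and grips with 20 to 120 N. Pads are 22 mm wide; open, the fingers measure 114 mm over their backs; the gripper's body (76 mm by 85 mm) begins 54 mm behind the grasp point. The pads swing forward as they close: fully open they stand 13 mm farther back than shut.
Start: joints at [1.172, 0.477, 0.022, 1.555, -0.011, 1.109, -0.083], TCP at [0.194, -0.647, 0.231] pointing down, gripper open.
Joint ranges: [-2.96, 2.96], [-0.34, 2.1], [-1.41, 1.46], [0.24, 2.44], [-1.37, 4.51], [0.17, 1.92], [-2.96, 2.96]. Speed limits (rad/s): [2.39, 2.39, 3.14, 3.14, 3.14, 3.14, 3.14].

### API

Orientations are given as a rotation vector (axis times angle).
In Python, from bench import r, grab_frame gives the robot as it stands. The module is installed in compiled form; this text tells all that it offers.
- The arm moves only by the tool play_rows, never from a script. Its argument "increments" is a list of rows, each a list of 7 numbers: the shift along the tool's x, y, z in mm, then the turn, a rotation vector about the tool's x, y, z in rad, then the closure in counts, from 0 (fully open) to 255 (shut). In form: [[tx, ty, tz, rx, ry, rz, claw], ...]. A call has 1 to 5 rows; each row shifts and turns the pose as measured when the row begins, along the tool's axes as they then stand; what a row does not reach is not made up. A row lasts 1/10 s, in which the tool goes at most 50 mm and 8.59 degrees, less where a joint would pass 70% of its speed; a pose out of reach is approached as far as the arm can. A call is refused whole if a number of a shift passes 50 or a number of a turn 0.15, either way. A call with a gripper value outside its range is refused whole. The fingers move at their own pace and stop on an object; "force" is the grip in N (left out, the last holds). Time passes only in rows, so rows that do not move let the fingers close. It gives the time, the measured TCP pose, the force and the opening at its end, in the units of the state.
- r.get_obs(): the state, without advancing time (a new reading comes with each control period).
- grab_frame(name): name is "scene" or "top"; returns a dict with "color" (384x512x3 uint8, blue, green, red), "depth" (384x512 float32, m along the optical axis (not along the pixel's ray), 0 where there is no reading), "K" (3x3 intrinsics, pixels), "T" (4x4, takes a point from camera to world coordinates). Camera axes: x right, y up, looking along -z (the intrinsics and any distortion apply to the point x, -y, -z); pixel columns grow to the right and rows downward; lengths in m; the calibration is good to about 2 mm. A picture is of the moment at which its call begins.
- r.hand_in(): hands the job in, once; it reports no verdict.
The state is a dict: "clock": time; "joints": joint angles; "qvel": joint speeds; "tau": joint torques, N m; "tcp_pos": TCP position; "orientation": TCP orientation; "contact_force": force on the tool from outside, world axes, zero at the start; "moment": the same for the moment, N m; "grip_width": finger opening in m.
Only numpy, scipy, OpenCV 4.12 (cv2) and the standard library are available. Lean on these libraries where they do the work, as an engineer would, in place of code of your own. Each camera call takes 0.05 s, during which the arm holds its last target.

### The job

The lantern maker wants the tin with the loose brass tassel weight in it, to tip out on the cutting mat: first clear the mat by standing the glue jar on the middle of its white tile, then lift the three sealed tins one after another, from the robot's left to its right, and shake each briskly to and fro a few times before setting it back upright where it stood. Once all three are tried, take the one that rattles (the other two are packed tight) and finish holding it out, upright and still, over the middle of the mat with its foot about 15 cm above it: keep it in the gripper, do not put it down or let go. The other two tins end standing where they stood, and the paper lantern and the spool of wire are not disturbed.

Things in the scene. Friction and masses are not known exactly. Their poses are not given: they have to be found in the camera images.
- jar_center (a point): Centre (38 mm above its foot) of the glue jar: round, off-white, 52 mm diameter to 52 mm up, wooden screw cap 47 mm diameter on top, 76 mm tall overall, about 0.18 kg, z along its axis. Starts standing on the mat.
- tile_top (a point): Middle of the upper face of the jar's place: a fixed square white glazed tile, 90 x 90 mm, 6 mm thick, flat on the bench on the robot's left.
- mat_middle (a point): Middle of the upper face of the dark green cutting mat, 160 mm (its x) x 260 mm (its y), 4 mm thick, fixed flat on the bench beyond the tins.
- tin_left_center (a point): Centre, half-way up (32 mm above its foot), of the leftmost (largest y) of three alike closed square metal tins in a row across the bench: 64 x 64 mm with straight sides and flush lid, 64 mm tall, x and y square to its sides (turned up to 0.4 rad), 0.2 to 0.4 kg with contents. Exactly one of the three, drawn anew each time, holds a loose brass ball; weights do not tell which.
- tin_mid_center (a point): Centre, half-way up (32 mm above its foot), of the middle of three alike closed square metal tins in a row across the bench: 64 x 64 mm with straight sides and flush lid, 64 mm tall, x and y square to its sides (turned up to 0.4 rad), 0.2 to 0.4 kg with contents. Exactly one of the three, drawn anew each time, holds a loose brass ball; weights do not tell which.
- tin_right_center (a point): Centre, half-way up (32 mm above its foot), of the rightmost (smallest y) of three alike closed square metal tins in a row across the bench: 64 x 64 mm with straight sides and flush lid, 64 mm tall, x and y square to its sides (turned up to 0.4 rad), 0.2 to 0.4 kg with contents. Exactly one of the three, drawn anew each time, holds a loose brass ball; weights do not tell which.
- tin_left: The same tin; origin at the centre of its foot, z along its axis. Inside, 56 mm square and 52 mm high, it has either one loose 32 mm brass ball (145 g), which rolls and knocks against the walls when the tin is shaken or tipped, e.g. within 0.3 s after the hand has tipped it 0.1 rad and stopped (a jolt of 2 to 5 N, 10 ms long, felt at the wrist), or tight packing that cannot move more than 1 mm.
- tin_mid: The same tin; origin at the centre of its foot, z along its axis. Inside, 56 mm square and 52 mm high, it has either one loose 32 mm brass ball (145 g), which rolls and knocks against the walls when the tin is shaken or tipped, e.g. within 0.3 s after the hand has tipped it 0.1 rad and stopped (a jolt of 2 to 5 N, 10 ms long, felt at the wrist), or tight packing that cannot move more than 1 mm.
- tin_right: The same tin; origin at the centre of its foot, z along its axis. Inside, 56 mm square and 52 mm high, it has either one loose 32 mm brass ball (145 g), which rolls and knocks against the walls when the tin is shaken or tipped, e.g. within 0.3 s after the hand has tipped it 0.1 rad and stopped (a jolt of 2 to 5 N, 10 ms long, felt at the wrist), or tight packing that cannot move more than 1 mm.
- paper_lantern: Bystander: finished round ribbed paper lantern, off-white, 130 mm diameter, 170 mm tall with its wire handle, standing at the robot's right; origin under its centre. Leave it alone.
- spool: Bystander: wooden spool of copper binding wire, 60 mm diameter, 46 mm tall, at the robot's left; origin under its centre. Leave it alone.

How it is judged:
On the way, in this order (a step that is already met when the one before it is completed fails the run):
1. the glue jar stands upright on its tile, let go (horizontal distance between jar_center and tile_top below 0.025 m and z of jar_center in the frame of tile_top below 0.046 m and angle between jar_center's own z axis and vertical below 0.15 rad and contact force between the fingers and jar below 0.1 N and linear speed of jar below 0.03 m/s), for 0.2 s.
2. the left tin is held up clear of the bench (20 mm or more), steady or at a turn of its motion (height (world z) of tin_left_center above 0.052 m and contact force between the fingers and tin_left above 1 N and linear speed of tin_left below 0.08 m/s and angular speed of tin_left below 0.35 rad/s).
3. the left tin is moved or rocked briskly up there (height (world z) of tin_left_center above 0.052 m and contact force between the fingers and tin_left above 1 N and (linear speed of tin_left above 0.12 m/s or angular speed of tin_left above 0.5 rad/s)).
4. the left tin is stopped or reversed up there (all of step 2).
5. the middle tin is held up clear of the bench (20 mm or more), steady or at a turn of its motion (height (world z) of tin_mid_center above 0.052 m and contact force between the fingers and tin_mid above 1 N and linear speed of tin_mid below 0.08 m/s and angular speed of tin_mid below 0.35 rad/s).
6. the middle tin is moved or rocked briskly up there (height (world z) of tin_mid_center above 0.052 m and contact force between the fingers and tin_mid above 1 N and (linear speed of tin_mid above 0.12 m/s or angular speed of tin_mid above 0.5 rad/s)).
7. the middle tin is stopped or reversed up there (all of step 5).
8. the right tin is held up clear of the bench (20 mm or more), steady or at a turn of its motion (height (world z) of tin_right_center above 0.052 m and contact force between the fingers and tin_right above 1 N and linear speed of tin_right below 0.08 m/s and angular speed of tin_right below 0.35 rad/s).
9. the right tin is moved or rocked briskly up there (height (world z) of tin_right_center above 0.052 m and contact force between the fingers and tin_right above 1 N and (linear speed of tin_right above 0.12 m/s or angular speed of tin_right above 0.5 rad/s)).
10. the right tin is stopped or reversed up there (all of step 8).
At the end, for the whole second after the job is handed in: The rattling tin alone is in the gripper, upright (0.2 rad), still, within 60 mm of the mat's middle, its foot 9 to 25 cm above the bench; the other two stand upright within 40 mm of where they began, not touched; the jar stands upright within 25 mm of the tile's middle (horizontal distance between jar_center and tile_top below 0.025 m and z of jar_center in the frame of tile_top below 0.046 m and angle between jar_center's own z axis and vertical below 0.15 rad and ((horizontal distance between tin_left_center and mat_middle below 0.06 m and height (world z) of tin_left_center between 0.122 and 0.282 m and angle between tin_left_center's own z axis and vertical below 0.2 rad and linear speed of tin_left below 0.04 m/s and contact force between the fingers and tin_left above 2 N and distance between loose_ball_c0 and tin_left_center below 0.045 m and distance of each of tin_mid_center, tin_right_center from where it was at the start of the episode below 0.04 m and height (world z) of each of tin_mid_center, tin_right_center below 0.038 m and angle between each of tin_mid_center, tin_right_center's own z axis and vertical below 0.15 rad and contact force between the fingers and tin_mid below 0.1 N and contact force between the fingers and tin_right below 0.1 N) or (horizontal distance between tin_mid_center and mat_middle below 0.06 m and height (world z) of tin_mid_center between 0.122 and 0.282 m and angle between tin_mid_center's own z axis and vertical below 0.2 rad and linear speed of tin_mid below 0.04 m/s and contact force between the fingers and tin_mid above 2 N and distance between loose_ball_c0 and tin_mid_center below 0.045 m and distance of each of tin_left_center, tin_right_center from where it was at the start of the episode below 0.04 m and height (world z) of each of tin_left_center, tin_right_center below 0.038 m and angle between each of tin_left_center, tin_right_center's own z axis and vertical below 0.15 rad and contact force between the fingers and tin_left below 0.1 N and contact force between the fingers and tin_right below 0.1 N) or (horizontal distance between tin_right_center and mat_middle below 0.06 m and height (world z) of tin_right_center between 0.122 and 0.282 m and angle between tin_right_center's own z axis and vertical below 0.2 rad and linear speed of tin_right below 0.04 m/s and contact force between the fingers and tin_right above 2 N and distance between loose_ball_c0 and tin_right_center below 0.045 m and distance of each of tin_left_center, tin_mid_center from where it was at the start of the episode below 0.04 m and height (world z) of each of tin_left_center, tin_mid_center below 0.038 m and angle between each of tin_left_center, tin_mid_center's own z axis and vertical below 0.15 rad and contact force between the fingers and tin_left below 0.1 N and contact force between the fingers and tin_mid below 0.1 N))); the arm keeps its last pose, push and grip.
It fails at once if the paper lantern is pushed more than 30 mm (distance of paper_lantern from where it was at the start of the episode above 0.03 m).
It fails at once if the spool of wire is pushed more than 30 mm (distance of spool from where it was at the start of the episode above 0.03 m).
It also fails if it takes over 72 s, if anything falls off the work surface, if the arm or the gripper's body presses on something with over 40 N, if the wrist force passes 120 N, or if a joint passes its speed limit or range.

## Working session

There is one attempt and no reset: what is moved stays moved. The work goes in short steps, Python scripts to look and compute and a tool call to move; the robot and the scene stay as the last step left them, time stands still between calls to the robot, and variables do not carry over. Pictures are saved under pics/ and viewed, and the job is handed in when it is done.

Besides the shell and the picture viewer there is one more tool, called after "Emit:" by a JSON object that holds its "op" and its "data". play_rows: Moves the arm, as the interface text tells. Its arguments: {"type":"object","properties":{"increments":{"type":"array","items":{"type":"array","items":{"type":"number"}}},"force":{"type":"number"}},"required":["increments"]}

```bash
mkdir -p pics; python3 - <<'E'
from bench import r, grab_frame
import cv2
print(r.get_obs(), r.grip_depth)
for n in("scene","top"):
    f=grab_frame(n); cv2.imwrite(f"pics/{n}0.png",f["color"]); print(n,f["K"],f["T"])
print(r.get_obs()["clock"])
E
```

```text
{'clock': 0.0, 'joints': array([ 1.17193405,  0.47776818,  0.02236723,  1.55647762, -0.01151043,
        1.10930172, -0.08306362]), 'qvel': array([ 0.00033575,  0.00074372,  0.00048577, -0.00210427, -0.00232742,
        0.00136476, -0.00034315]), 'tau': array([-8.93077813e-04, -5.96463168e+01,  1.60726983e+00, -2.81205028e+01,
        1.23990630e-02,  9.38409416e-03, -6.64696313e-05]), 'tcp_pos': array([ 0.19330825, -0.64609622,  0.23033661]), 'orientation': array([-3.10668163e+00, -4.54907470e-01,  6.29257532e-04]), 'contact_force': array([-0.12282385,  0.32577348, -0.3600335 ]), 'moment': array([-0.06643814, -0.03723211,  0.02777698]), 'grip_width': 0.08527560222564204} 0.0187
scene [[422.34533732   0.         261.03128676]
 [  0.         422.34533732 191.82120511]
 [  0.           0.           1.        ]] [[ 0.8223209  -0.34571329  0.45196311  0.94708998]
 [ 0.56879265  0.4767537  -0.67020955 -0.70302937]
 [ 0.01622526  0.80820061  0.58868371  0.65384713]
 [ 0.          0.          0.          1.        ]]
top [[429.10222342   0.         256.74990312]
 [  0.         429.10222342 193.474072  ]
 [  0.           0.           1.        ]] [[ 0.11400334  0.96910152 -0.21873609  0.20647133]
 [-0.9934565   0.11272926 -0.01833838 -0.01610785]
 [ 0.00688621  0.21939543  0.97561172  1.33511928]
 [ 0.          0.          0.          1.        ]]
0.1
```

View pics/scene0.png

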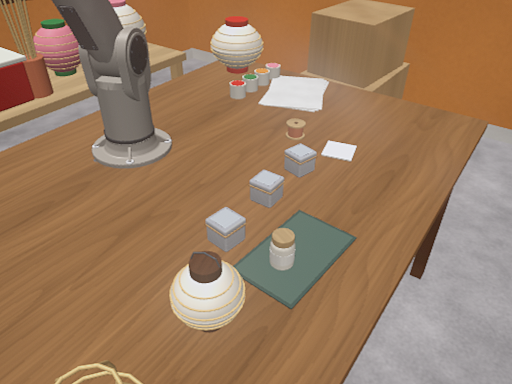

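View pics/top0.png

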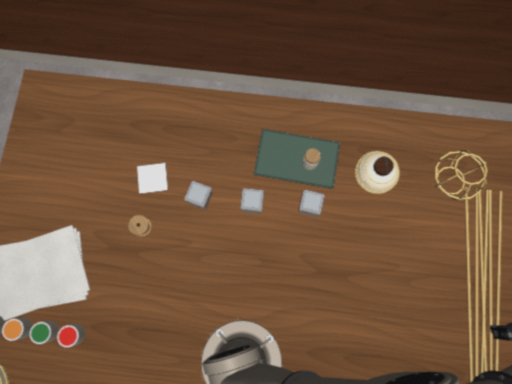

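The top view shows the tile at (152,178), the spool at (140,226), the tins at (198,194), (252,200) and (312,202), the jar at (312,158) on the mat at (298,158), and the lantern at (378,172). Next I measure positions from depth.

```bash
cat > h.py <<'E'
from bench import r, grab_frame
import numpy as np, cv2
def cloud(n,f=None):
    f=f or grab_frame(n); d=f["depth"]; K=f["K"]; T=f["T"]
    v,u=np.mgrid[0:d.shape[0],0:d.shape[1]]
    P=np.stack([(u-K[0,2])/K[0,0]*d,-(v-K[1,2])/K[1,1]*d,-d],-1)
    W=P@T[:3,:3].T+T[:3,3]; W[d==0]=np.nan
    return W,f["color"]
def rect(p):
    c,s,a=cv2.minAreaRect((p*1000).astype(np.float32)); return np.round(c,1),np.round(s,1),round(a,1)
def near(W,x,y,rad,z0,z1):
    m=(np.hypot(W[...,0]-x,W[...,1]-y)<rad)&(W[...,2]>z0)&(W[...,2]<z1); return m
E
python3 - <<'E'
from h import *
Wt,ct=cloud("top"); Ws,cs=cloud("scene")
np.savez("c0.npz",Wt=Wt,ct=ct,Ws=Ws,cs=cs)
for nm,(u,v) in dict(tile=(152,178),spool=(140,226),tl=(198,194),tm=(252,200),tr=(312,202),jar=(313,155),lan=(378,172),mat=(275,150),bench=(225,250)).items():
    print(nm,np.round(Wt[v,u],4))
for nm,(u,v) in dict(tile=(340,151),tl=(300,152),tm=(267,180),tr=(226,218),jar=(284,236)).items(): print('s',nm,np.round(Ws[v,u],4))
for nm,(u,v) in dict(tl=(198,194),tm=(252,200),tr=(312,202)).items():
  x,y,_=Wt[v,u]
  for n,W in(("t",Wt),("s",Ws)):
    p=W[near(W,x,y,.055,.055,.075)]; print(nm,n,len(p),rect(p[:,:2]),np.median(p[:,2]).round(4))
    q=W[near(W,x,y,.055,.02,.075)]; print("  all",rect(q[:,:2]))
x,y,_=Wt[155,313]
for n,W in(("t",Wt),("s",Ws)):
    p=W[near(W,x,y,.05,.070,.095)]; print("jar",n,len(p),cv2.minEnclosingCircle((p[:,:2]*1000).astype(np.float32)),np.median(p[:,2]))
for n,W,c in(("t",Wt,ct),("s",Ws,cs)):
    x,y,_=Wt[178,152]; m=near(W,x,y,.09,-.01,.03)&(c.min(-1)>150); print("tile",n,rect(W[m][:,:2]),np.median(W[m][:,2]))
    hsv=cv2.cvtColor(c,cv2.COLOR_BGR2HSV); x,y,_=Wt[150,275]
    m=near(W,x,y,.25,-.01,.03)&(hsv[...,0]>50)&(hsv[...,0]<100)&(hsv[...,1]>40); print("mat",n,rect(W[m][:,:2]),np.median(W[m][:,2]))
E
```

```text
tile [0.5163 0.3474 0.0051]
spool [0.3549 0.3478 0.0437]
tl [0.4704 0.1854 0.0586]
tm [0.4691 0.0197 0.067 ]
tr [ 0.4844 -0.1612  0.0645]
jar [ 0.6279 -0.1499  0.0795]
lan [ 0.5773 -0.3341  0.1429]
mat [ 0.6549 -0.0335  0.0069]
bench [0.3161 0.086  0.0018]
s tile [0.526  0.3416 0.0094]
s tl [0.4785 0.1771 0.068 ]
s tm [0.4798 0.0152 0.0662]
s tr [ 0.488  -0.1568  0.0647]
s jar [ 0.6306 -0.1476  0.0805]
tl t 451 (array([471.7, 187.6]), array([66.6, 64.9]), 75.2) 0.063
  all (array([471.6, 187.6]), array([66.6, 65. ]), 75.2)
tl s 372 (array([473.6, 188.4]), array([64.9, 66.8]), 75.7) 0.0658
  all (array([473.7, 188. ]), array([65.7, 67. ]), 75.4)
tm t 448 (array([473. ,  21.8]), array([66.2, 64.8]), 0.2) 0.0633
  all (array([473. ,  21.6]), array([66.3, 65.1]), 0.2)
tm s 477 (array([475.,  22.]), array([65.2, 69.1]), 0.3) 0.0658
  all (array([475.1,  22.2]), array([65.3, 69.1]), 0.8)
tr t 450 (array([ 486.6, -159.6]), array([65. , 65.5]), 82.6) 0.0635
  all (array([ 487.6, -159.5]), array([65.2, 67.7]), 83.0)
tr s 666 (array([ 488.9, -158.7]), array([65. , 65.4]), 82.1) 0.0656
  all (array([ 489.1, -157.8]), array([66.9, 65.4]), 82.0)
jar t 181 ((626.9721069335938, -147.71737670898438), 24.366838455200195) 0.0792534713035129
jar s 368 ((628.5819702148438, -146.57867431640625), 24.722150802612305) 0.08101026880857998
tile t (array([517.6, 348.8]), array([90.8, 89.8]), 13.8) 0.004742162897184321
mat t (array([ 638.3, -107. ]), array([251.6, 154.9]), 86.1) 0.0035846507707201214
tile s (array([516.5, 354.2]), array([ 93.3, 102.4]), 13.7) 0.008207370032845773
mat s (array([ 638.4, -105.8]), array([259. , 157.7]), 86.3) 0.005799511151722614
```

```bash
cat >> h.py <<'E'
from scipy.spatial.transform import Rotation as R
def st(): 
    o=r.get_obs(); M=R.from_rotvec(o["orientation"]).as_matrix()
    return o,M
def go(*pts,yaw=None):
    """tool-frame deltas in mm from present pose to successive pts; and level error/yaw as rot vector in tool frame"""
    o,M=st(); p=np.array(o["tcp_pos"]); x=M[:,0]
    print("t",round(o["clock"],2),"tcp",np.round(p,4),"yaw",round(float(np.arctan2(x[1],x[0])),3),"w",round(o["grip_width"],4),"F",np.round(o["contact_force"],2),"M",np.round(o["moment"],3))
    if yaw is not None:
        c,s=np.cos(yaw),np.sin(yaw); G=np.array([[c,s,0],[s,-c,0],[0,0,-1]])
        print("rot now", np.round(R.from_matrix(M.T@G).as_rotvec(),3)); 
        MM=G
    else: MM=M
    for q in pts:
        q=np.array(q); print("to",q,"cur-frame",np.round(M.T@(q-p)*1000,1),"goal-frame",np.round(MM.T@(q-p)*1000,1)); p=q
E
python3 - <<'E'
from h import *
go((.45,-.2,.21),(.628,-.147,.21),(.628,-.147,.021),yaw=0)
for i in range(6):
    o=r.get_obs(); print(o["clock"],o["contact_force"].round(3),o["moment"].round(4),np.round(o["tau"][4:],4),o["tcp_pos"].round(4)); grab_frame("top")
E
```

```text
t 0.2 tcp [ 0.1934 -0.6463  0.2307] yaw 0.291 w 0.0851 F [-0.01  0.6   0.82] M [ 0.008 -0.022  0.032]
rot now [-0.001  0.     0.291]
to [ 0.45 -0.2   0.21] cur-frame [ 373.8 -354.    21.1] goal-frame [ 256.6 -446.3   20.7]
to [ 0.628 -0.147  0.21 ] cur-frame [185.7   0.3  -0. ] goal-frame [178. -53.   0.]
to [ 0.628 -0.147  0.021] cur-frame [  0.    0.2 189. ] goal-frame [  0.   0. 189.]
0.2 [-0.006  0.6    0.817] [ 0.0084 -0.0219  0.0316] [0.0125 0.0071 0.    ] [ 0.1934 -0.6463  0.2307]
0.25 [ 0.259 -0.574  0.022] [-0.0147  0.0135  0.0113] [0.0122 0.0067 0.    ] [ 0.1934 -0.6464  0.2309]
0.3 [-0.908 -1.278  0.084] [-0.0053  0.0057 -0.0421] [ 0.0123  0.0059 -0.    ] [ 0.1935 -0.6465  0.231 ]
0.35 [-0.45   0.416  0.122] [ 0.0057  0.0466 -0.0272] [0.0123 0.0048 0.    ] [ 0.1935 -0.6465  0.2311]
0.4 [-0.136 -0.089 -0.181] [-0.0355 -0.0133 -0.0129] [ 0.0123  0.0039 -0.    ] [ 0.1935 -0.6466  0.2312]
0.45 [ 0.529 -0.043 -1.14 ] [ 0.0231  0.0207 -0.0059] [ 0.0124  0.0031 -0.0001] [ 0.1936 -0.6466  0.2312]
```

Emit:
{"op": "play_rows", "data": {"increments": [[0, -50, 0, 0, 0, 0.1, 0], [0, -50, 0, 0, 0, 0.1, 0], [0, -50, 0, 0, 0, 0.09, 0]], "force": 40}}

```text
clock: 0.8
tcp_pos: [0.165, -0.5018, 0.2287]
orientation: [3.14, -0.018, -0.0]
contact_force: [0.3, 0.8, 0.8]
grip_width: 0.0854
```

```bash
python3 - <<'E'
from h import *
go((.45,-.2,.21),(.628,-.147,.21),(.628,-.147,.021),yaw=0)
E
```

```text
t 0.8 tcp [ 0.165  -0.5018  0.2287] yaw -0.011 w 0.0854 F [0.34 0.79 0.79] M [-0.046 -0.012  0.009]
rot now [ 0.002  0.    -0.011]
to [ 0.45 -0.2   0.21] cur-frame [ 281.6 -305.    18.1] goal-frame [ 285.  -301.8   18.7]
to [ 0.628 -0.147  0.21 ] cur-frame [ 1.774e+02 -5.500e+01 -1.000e-01] goal-frame [178. -53.   0.]
to [ 0.628 -0.147  0.021] cur-frame [  0.   -0.3 189. ] goal-frame [  0.   0. 189.]
```

Emit:
{"op": "play_rows", "data": {"increments": [[44, -47, 3, 0, 0, 0, 0], [47, -50, 3, 0, 0, 0, 0], [47, -50, 3, 0, 0, 0, 0], [47, -50, 3, 0, 0, 0, 0], [47, -50, 3, 0, 0, 0, 0]]}}

```text
clock: 1.3
tcp_pos: [0.3375, -0.319, 0.2184]
orientation: [3.136, -0.043, 0.001]
contact_force: [1.1, 0.4, 0.2]
grip_width: 0.0854
```

Emit:
{"op": "play_rows", "data": {"increments": [[47, -50, 3, 0, 0, 0, 0], [45, -13, 0, 0, 0, 0, 0], [45, -13, 0, 0, 0, 0, 0], [45, -13, 0, 0, 0, 0, 0], [40, -13, 0, 0, 0, 0, 0]]}}

```text
clock: 1.8
tcp_pos: [0.5546, -0.2296, 0.2175]
orientation: [3.134, -0.039, 0.004]
contact_force: [0.3, -0.8, 0.2]
grip_width: 0.0853
```

```bash
python3 - <<'E'
from h import *
go((.628,-.147,.11),(.628,-.147,.021),yaw=0)
E
```

```text
t 1.8 tcp [ 0.5546 -0.2296  0.2175] yaw -0.025 w 0.0853 F [ 0.28 -0.77  0.24] M [-0.043 -0.057  0.004]
rot now [ 0.007 -0.003 -0.025]
to [ 0.628 -0.147  0.11 ] cur-frame [ 71.1 -85.1 107.2] goal-frame [ 73.4 -82.6 107.5]
to [ 0.628 -0.147  0.021] cur-frame [-0.3 -0.6 89. ] goal-frame [ 0.  0. 89.]
```

Emit:
{"op": "play_rows", "data": {"increments": [[35, -40, 20, 0, 0, -0.02, 0], [30, -40, 20, 0, 0, 0, 0], [10, -10, 20, 0, 0, 0, 0], [0, 0, 20, 0, 0, 0, 0], [0, 0, 10, 0, 0, 0, 0]]}}

```text
clock: 2.3
tcp_pos: [0.6351, -0.1414, 0.1307]
orientation: [3.136, 0.004, 0.021]
contact_force: [-0.5, -0.5, -0.3]
grip_width: 0.0853
```

```bash
python3 - <<'E'
from h import *
go((.628,-.147,.11),(.628,-.147,.021),yaw=0)
E
```

```text
t 2.3 tcp [ 0.6351 -0.1414  0.1307] yaw 0.002 w 0.0853 F [-0.5  -0.54 -0.25] M [0.021 0.031 0.002]
rot now [ 0.005 -0.013  0.002]
to [ 0.628 -0.147  0.11 ] cur-frame [-7.4  5.5 20.6] goal-frame [-7.1  5.6 20.7]
to [ 0.628 -0.147  0.021] cur-frame [-1.2 -0.5 89. ] goal-frame [ 0.  0. 89.]
```

Emit:
{"op": "play_rows", "data": {"increments": [[-7, 5, 15, 0.005, -0.013, 0, 0], [0, 0, 5, 0, 0, 0, 0]]}}

```text
clock: 2.5
tcp_pos: [0.6271, -0.1477, 0.109]
orientation: [3.141, 0.003, -0.003]
contact_force: [-0.6, 0.2, -0.8]
grip_width: 0.0853
```

```bash
python3 - <<'E'
from h import *
go((.628,-.147,.021),yaw=0)
E
```

```text
t 2.5 tcp [ 0.6271 -0.1477  0.109 ] yaw 0.002 w 0.0853 F [-0.59  0.22 -0.78] M [ 0.017  0.03  -0.016]
rot now [0.001 0.002 0.002]
to [ 0.628 -0.147  0.021] cur-frame [ 1.  -0.7 88. ] goal-frame [ 0.9 -0.7 88. ]
```

Emit:
{"op": "play_rows", "data": {"increments": [[1, 0, 30, 0, 0, 0, 0], [0, 0, 30, 0, 0, 0, 0], [0, 0, 22, 0, 0, 0, 0], [0, 0, 5, 0, 0, 0, 0]]}}

```text
clock: 2.9
tcp_pos: [0.6288, -0.1538, 0.0223]
orientation: [3.138, -0.009, 0.005]
contact_force: [-0.6, 0.0, -0.1]
grip_width: 0.0856
```

```bash
python3 - <<'E'
from h import *
go((.628,-.147,.021),yaw=0)
E
```

```text
t 2.9 tcp [ 0.6288 -0.1538  0.0223] yaw -0.006 w 0.0856 F [-0.58  0.03 -0.07] M [0.039 0.053 0.006]
rot now [ 0.004 -0.003 -0.006]
to [ 0.628 -0.147  0.021] cur-frame [-0.8 -6.8  1.3] goal-frame [-0.8 -6.8  1.3]
```

Emit:
{"op": "play_rows", "data": {"increments": [[-1, -7, 1, 0, 0, 0, 0], [0, 0, 0, 0, 0, 0, 255], [0, 0, 0, 0, 0, 0, 255], [0, 0, 0, 0, 0, 0, 255], [0, 0, 0, 0, 0, 0, 255]]}}

```text
clock: 3.4
tcp_pos: [0.6298, -0.1479, 0.0257]
orientation: [3.136, -0.013, 0.013]
contact_force: [-0.0, -0.6, -1.9]
grip_width: 0.0512
```

Emit:
{"op": "play_rows", "data": {"increments": [[0, 0, 0, 0, 0, 0, 255], [0, 0, 0, 0, 0, 0, 255], [0, 0, 0, 0, 0, 0, 255]]}}

```text
clock: 3.7
tcp_pos: [0.6296, -0.1482, 0.026]
orientation: [3.136, -0.013, 0.013]
contact_force: [-0.4, -0.0, -2.9]
grip_width: 0.0511
```

```bash
python3 - <<'E'
from h import *
go((.628,-.147,.13),(.517,.350,.13),yaw=0)
E
```

```text
t 3.7 tcp [ 0.6296 -0.1482  0.026 ] yaw -0.008 w 0.0511 F [-0.45 -0.05 -2.89] M [ 0.031 -0.022 -0.02 ]
rot now [ 0.005 -0.009 -0.008]
to [ 0.628 -0.147  0.13 ] cur-frame [  -0.7   -0.6 -104. ] goal-frame [  -1.6   -1.2 -104. ]
to [0.517 0.35  0.13 ] cur-frame [-115.1 -496.1   -3.6] goal-frame [-111. -497.    0.]
```

Emit:
{"op": "play_rows", "data": {"increments": [[0, 0, -30, 0, 0, 0, 255], [0, 0, -40, 0, 0, 0, 255], [0, 0, -35, 0, 0, 0, 255], [-10, -40, -10, 0, 0, 0, 255], [-11, -50, 0, 0, 0, 0, 255]]}}

```text
clock: 4.2
tcp_pos: [0.6076, -0.0656, 0.1422]
orientation: [3.132, -0.036, 0.008]
contact_force: [0.8, 1.7, -2.4]
grip_width: 0.0511
```

Emit:
{"op": "play_rows", "data": {"increments": [[-11, -50, 0, 0, 0, 0, 255], [-11, -50, 0, 0, 0, 0, 255], [-11, -50, 0, 0, 0, 0, 255], [-11, -50, 0, 0, 0, 0, 255], [-11, -50, 0, 0, 0, 0, 255]]}}

```text
clock: 4.7
tcp_pos: [0.5587, 0.1826, 0.1412]
orientation: [3.131, -0.044, 0.014]
contact_force: [1.0, 0.7, -1.9]
grip_width: 0.0512
```

```bash
python3 - <<'E'
from h import *
go((.517,.350,.13),(.517,.350,.028),yaw=0)
E
```

```text
t 4.7 tcp [0.5587 0.1826 0.1412] yaw -0.028 w 0.0512 F [ 0.98  0.66 -1.93] M [ 0.035 -0.017  0.003]
rot now [ 0.01  -0.009 -0.028]
to [0.517 0.35  0.13 ] cur-frame [ -46.5 -166.3    9.1] goal-frame [ -41.7 -167.4   11.2]
to [0.517 0.35  0.028] cur-frame [ -0.9  -1.  102. ] goal-frame [  0.   0. 102.]
```

Emit:
{"op": "play_rows", "data": {"increments": [[-13, -40, 0, 0.01, -0.01, -0.02, 255], [-12, -40, 0, 0, 0, 0, 255], [-10, -35, 10, 0, 0, 0, 255], [-6, -20, 10, 0, 0, 0, 255], [0, 0, 10, 0, 0, 0, 255]]}}

```text
clock: 5.2
tcp_pos: [0.5133, 0.3347, 0.1117]
orientation: [-3.134, -0.009, -0.0]
contact_force: [0.2, -0.7, -2.8]
grip_width: 0.0512
```

Emit:
{"op": "play_rows", "data": {"increments": [[0, 0, 0, 0, 0, 0, 255]]}}

```text
clock: 5.3
tcp_pos: [0.5123, 0.3338, 0.11]
orientation: [-3.136, -0.01, 0.004]
contact_force: [0.7, -0.1, -2.6]
grip_width: 0.0509
```

```bash
python3 - <<'E'
from h import *
go((.517,.350,.028),yaw=0)
E
```

```text
t 5.3 tcp [0.5123 0.3338 0.11  ] yaw 0.007 w 0.0509 F [ 0.7 -0.1 -2.6] M [-0.084 -0.007 -0.015]
rot now [-0.005  0.002  0.007]
to [0.517 0.35  0.028] cur-frame [  5.  -15.8  82.1] goal-frame [  4.7 -16.2  82. ]
```

Emit:
{"op": "play_rows", "data": {"increments": [[5, -15, 20, -0.005, 0, 0, 255], [0, -1, 25, 0, 0, 0, 255], [0, 0, 20, 0, 0, 0, 255], [0, 0, 5, 0, 0, 0, 255]]}}

```text
clock: 5.7
tcp_pos: [0.522, 0.3447, 0.04]
orientation: [3.14, -0.002, 0.003]
contact_force: [0.7, 0.6, -2.3]
grip_width: 0.051
```

```bash
python3 - <<'E'
from h import *
go((.517,.350,.028),yaw=0)
E
```

```text
t 5.7 tcp [0.522  0.3447 0.04  ] yaw -0.001 w 0.051 F [ 0.7   0.58 -2.3 ] M [-0.134  0.02   0.001]
rot now [ 0.002 -0.002 -0.001]
to [0.517 0.35  0.028] cur-frame [-5.1 -5.3 11.9] goal-frame [-5.  -5.3 12. ]
```

Emit:
{"op": "play_rows", "data": {"increments": [[-5, -5, 5, 0, 0, 0, 255], [0, 0, 4, 0, 0, 0, 255]]}}

```text
clock: 5.9
tcp_pos: [0.5183, 0.3478, 0.0313]
orientation: [3.139, -0.007, 0.004]
contact_force: [0.3, -0.1, -1.6]
grip_width: 0.0511
```

```bash
python3 - <<'E'
from h import *
go((.517,.350,.028),yaw=0)
W,c=cloud("scene"); cv2.imwrite("pics/s1.png",cv2.resize(c[80:280,160:420],None,fx=2.5,fy=2.5))
E
```

```text
t 5.9 tcp [0.5183 0.3478 0.0313] yaw -0.005 w 0.0511 F [ 0.3  -0.11 -1.6 ] M [ 0.061  0.048 -0.034]
rot now [ 0.002 -0.003 -0.005]
to [0.517 0.35  0.028] cur-frame [-1.3 -2.2  3.3] goal-frame [-1.3 -2.2  3.3]
```

View pics/s1.png

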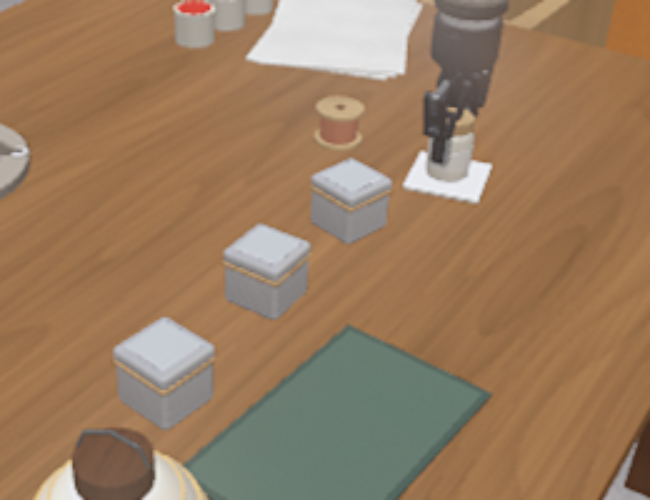

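The jar is just above the middle of the tile, at (448,175) in the enlarged crop. I lower it until it touches.

Emit:
{"op": "play_rows", "data": {"increments": [[-1, -2, 3, 0, 0, 0, 255], [0, 0, 2, 0, 0, 0, 255]]}}

```text
clock: 6.15
tcp_pos: [0.519, 0.3491, 0.0271]
orientation: [3.139, -0.009, 0.008]
contact_force: [-0.3, 0.2, -2.0]
grip_width: 0.0514
```

```bash
python3 - <<'E'
from h import *
go((.517,.350,.028),yaw=0)
E
```

```text
t 6.15 tcp [0.519  0.3491 0.0271] yaw -0.006 w 0.0514 F [-0.29  0.17 -1.95] M [0.047 0.034 0.012]
rot now [ 0.002 -0.005 -0.006]
to [0.517 0.35  0.028] cur-frame [-2.  -0.8 -0.9] goal-frame [-2.  -0.9 -0.9]
```

Emit:
{"op": "play_rows", "data": {"increments": [[-1, 0, 2, 0, 0, 0, 255]]}}

```text
clock: 6.25
tcp_pos: [0.5191, 0.3492, 0.0264]
orientation: [3.14, -0.01, 0.011]
contact_force: [-0.7, -4.2, 15.8]
grip_width: 0.0514
```

Emit:
{"op": "play_rows", "data": {"increments": [[-1, 0, 2, 0, 0, 0, 255]]}}

```text
clock: 6.35
tcp_pos: [0.5191, 0.3491, 0.0263]
orientation: [3.139, -0.01, 0.014]
contact_force: [-3.0, -4.7, 17.3]
grip_width: 0.051
```

Emit:
{"op": "play_rows", "data": {"increments": [[0, 0, -1, 0, 0, 0, 0], [0, 0, 0, 0, 0, 0, 0], [0, 0, 0, 0, 0, 0, 0], [0, 0, 0, 0, 0, 0, 0], [0, 0, 0, 0, 0, 0, 0]]}}

```text
clock: 6.85
tcp_pos: [0.5205, 0.3506, 0.0296]
orientation: [-3.141, 0.01, -0.02]
contact_force: [-0.4, -1.3, -0.4]
grip_width: 0.0855
```

```bash
python3 - <<'E'
from h import *
go((.517,.350,.13),(.4725,.188,.13),yaw=-.258)
E
```

```text
t 6.85 tcp [0.5205 0.3506 0.0296] yaw -0.006 w 0.0855 F [-0.36 -1.3  -0.35] M [-0.022  0.048  0.024]
rot now [-0.002 -0.013  0.252]
to [0.517 0.35  0.13 ] cur-frame [  -2.2    0.6 -100.4] goal-frame [  -3.3    1.5 -100.4]
to [0.4725 0.188  0.13  ] cur-frame [-43.4 162.3  -0.7] goal-frame [ -1.7 168.    0. ]
```

Emit:
{"op": "play_rows", "data": {"increments": [[0, 0, -20, 0, 0, 0, 0], [0, 0, -40, 0, 0, 0, 0], [0, 0, -40, 0, -0.01, 0, 0], [0, 0, -10, 0, 0, 0, 0]]}}

```text
clock: 7.25
tcp_pos: [0.5172, 0.3494, 0.1395]
orientation: [3.138, -0.009, -0.006]
contact_force: [0.7, -0.0, 0.5]
grip_width: 0.0856
```

Emit:
{"op": "play_rows", "data": {"increments": [[-13, 40, 0, 0, 0, 0.08, 0], [-11, 46, 0, 0, 0, 0.08, 0], [-5, 46, 0, 0, 0, 0.09, 0], [0, 30, 0, 0, 0, 0, 0], [0, 0, 0, 0, 0, 0, 0]]}}

```text
clock: 7.75
tcp_pos: [0.4665, 0.1879, 0.1398]
orientation: [-3.114, 0.414, 0.003]
contact_force: [0.2, 0.5, -0.2]
grip_width: 0.0852
```

```bash
python3 - <<'E'
from h import *
go((.4725,.188,.11),(.4725,.188,.021),yaw=-.258)
W,c=cloud("top"); cv2.imwrite("pics/t2.png",c)
x,y=.517,.35
p=W[near(W,x,y,.05,.072,.1)]; print(len(p),cv2.minEnclosingCircle((p[:,:2]*1000).astype(np.float32)),np.median(p[:,2]))
E
```

```text
t 7.75 tcp [0.4665 0.1879 0.1398] yaw -0.264 w 0.0852 F [ 0.23  0.51 -0.22] M [ 0.033 -0.021 -0.012]
rot now [ 0.     0.002 -0.006]
to [0.4725 0.188  0.11  ] cur-frame [ 5.8 -1.7 29.8] goal-frame [ 5.8 -1.6 29.8]
to [0.4725 0.188  0.021 ] cur-frame [ 0.2 -0.  89. ] goal-frame [ 0.  0. 89.]
187 ((517.0628051757812, 346.69049072265625), 23.32307243347168) 0.08048209171112619
```

View pics/t2.png

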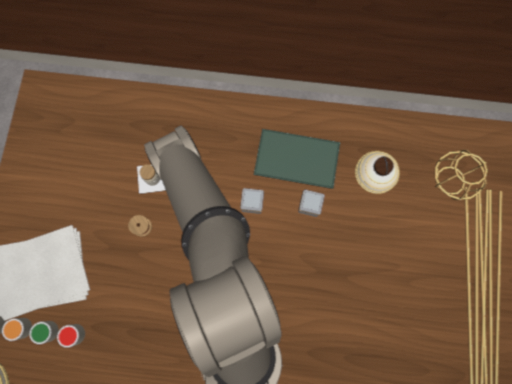

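The jar stands at (0.517,0.347) on the tile, at pixel (150,174), with its top at the right height. Next is the left tin.

Emit:
{"op": "play_rows", "data": {"increments": [[6, -2, 20, 0, 0, -0.006, 0], [0, 0, 20, 0, 0, 0, 0]]}}

```text
clock: 8.0
tcp_pos: [0.4761, 0.1935, 0.1015]
orientation: [-3.11, 0.399, -0.007]
contact_force: [-0.0, -0.6, -0.6]
grip_width: 0.0855
```

```bash
python3 - <<'E'
from h import *
go((.4725,.188,.021),yaw=-.258)
E
```

```text
t 8.0 tcp [0.4761 0.1935 0.1015] yaw -0.255 w 0.0855 F [-0.01 -0.59 -0.57] M [-0.031  0.012  0.016]
rot now [-0.007 -0.004  0.003]
to [0.4725 0.188  0.021 ] cur-frame [-2.4  6.8 80.5] goal-frame [-2.1  6.2 80.5]
```

Emit:
{"op": "play_rows", "data": {"increments": [[-2, 6, 10, -0.007, -0.004, 0.003, 0], [0, 0, 10, 0, 0, 0, 0]]}}

```text
clock: 8.2
tcp_pos: [0.4722, 0.1902, 0.0793]
orientation: [-3.116, 0.4, 0.004]
contact_force: [0.0, -0.8, -0.1]
grip_width: 0.0854
```

```bash
python3 - <<'E'
from h import *
go((.4725,.188,.021),yaw=-.258)
E
```

```text
t 8.2 tcp [0.4722 0.1902 0.0793] yaw -0.256 w 0.0854 F [ 0.03 -0.8  -0.14] M [-0.007  0.004 -0.044]
rot now [0.    0.002 0.002]
to [0.4725 0.188  0.021 ] cur-frame [ 1.   2.1 58.2] goal-frame [ 0.8  2.1 58.3]
```

Emit:
{"op": "play_rows", "data": {"increments": [[1, 2, 20, 0, 0, 0, 0], [0, 0, 15, 0, 0, 0, 0]]}}

```text
clock: 8.4
tcp_pos: [0.4734, 0.1901, 0.0434]
orientation: [-3.114, 0.397, 0.001]
contact_force: [-0.4, 0.0, -0.2]
grip_width: 0.0854
```

```bash
python3 - <<'E'
from h import *
go((.4725,.188,.021),yaw=-.258)
E
```

```text
t 8.4 tcp [0.4734 0.1901 0.0434] yaw -0.254 w 0.0854 F [-0.37  0.03 -0.23] M [-0.036 -0.032  0.028]
rot now [-0.002  0.001  0.004]
to [0.4725 0.188  0.021 ] cur-frame [-0.3  2.3 22.4] goal-frame [-0.3  2.3 22.4]
```

Emit:
{"op": "play_rows", "data": {"increments": [[0, 2, 15, 0, 0, 0.004, 0], [0, 0, 6, 0, 0, 0, 0], [0, 0, 0, 0, 0, 0, 255], [0, 0, 0, 0, 0, 0, 255], [0, 0, 0, 0, 0, 0, 255]]}}

```text
clock: 8.9
tcp_pos: [0.4725, 0.1909, 0.0204]
orientation: [-3.114, 0.398, 0.004]
contact_force: [0.1, -0.1, -1.6]
grip_width: 0.0635
```

Emit:
{"op": "play_rows", "data": {"increments": [[0, 0, 0, 0, 0, 0, 255], [0, 0, 0, 0, 0, 0, 255]]}}

```text
clock: 9.1
tcp_pos: [0.4727, 0.1911, 0.0211]
orientation: [-3.113, 0.398, 0.003]
contact_force: [0.3, -0.4, -2.7]
grip_width: 0.0638
```

```bash
python3 - <<'E'
from h import *
go((.4725,.188,.12),yaw=-.258)
E
```

```text
t 9.1 tcp [0.4727 0.1911 0.0211] yaw -0.254 w 0.0638 F [ 0.27 -0.38 -2.74] M [0.029 0.002 0.007]
rot now [-0.003  0.002  0.004]
to [0.4725 0.188  0.12  ] cur-frame [  0.4   2.8 -98.9] goal-frame [  0.6   3.1 -98.9]
```

Emit:
{"op": "play_rows", "data": {"increments": [[0, 0, -20, 0, 0, 0, 255], [0, 0, -35, 0, 0, 0, 255], [0, 0, -30, 0, 0, 0, 255], [0, 0, 0, 0, 0, 0, 255], [0, 0, 0, 0, 0, 0, 255]]}}

```text
clock: 9.6
tcp_pos: [0.4717, 0.1899, 0.1084]
orientation: [-3.114, 0.398, 0.006]
contact_force: [-0.6, -0.5, -4.3]
grip_width: 0.0635
```

```bash
cat >> h.py <<'E'
import json,os
def samp(tag,n=1,cam="top"):
    L=[]
    for i in range(n):
        o=r.get_obs(); M=R.from_rotvec(o["orientation"]).as_matrix()
        L.append(dict(tag=tag,t=float(o["clock"]),F=(M.T@o["contact_force"]).tolist(),M=(M.T@o["moment"]).tolist(),tau=list(map(float,o["tau"])),q=list(map(float,o["joints"])),p=list(map(float,o["tcp_pos"])),v=list(map(float,o["qvel"]))))
        if i<n-1: grab_frame(cam)
    with open("log.jsonl","a") as f:
        for l in L: f.write(json.dumps(l)+"\n"); print(tag,round(l["t"],2),"tauJ4-7",np.round(l["tau"][3:],4),"Mt",np.round(l["M"],3),"Ft",np.round(l["F"],2),"q6",round(l["q"][5],4))
E
python3 - <<'E'
from h import *
samp("L rest",5); go((.4725,.188,.12),yaw=-.258)
E
```

```text
L rest 9.6 tauJ4-7 [-2.27335e+01 -2.44000e-02 -2.56000e-02  1.94000e-02] Mt [-0.002 -0.037 -0.05 ] Ft [-0.43  0.68  4.32] q6 0.7358
L rest 9.65 tauJ4-7 [-2.10974e+01 -2.68000e-02  1.49800e-01  3.40000e-03] Mt [ 0.006  0.016 -0.004] Ft [0.34 0.34 3.54] q6 0.7356
L rest 9.7 tauJ4-7 [-2.18806e+01 -8.40000e-03  3.96000e-02  5.60000e-03] Mt [ 0.014 -0.033  0.003] Ft [0.56 0.14 2.79] q6 0.7356
L rest 9.75 tauJ4-7 [-2.20131e+01  6.00000e-04 -1.90000e-02  2.00000e-04] Mt [0.03  0.001 0.037] Ft [-0.82  0.3   3.09] q6 0.7358
L rest 9.8 tauJ4-7 [-2.19015e+01  1.40000e-03 -1.38000e-02 -1.80000e-03] Mt [-0.004  0.029  0.064] Ft [0.44 0.03 3.12] q6 0.736
t 9.8 tcp [0.471  0.1899 0.1072] yaw -0.254 w 0.0635 F [ 0.4  -0.14 -3.12] M [-0.012 -0.027 -0.064]
rot now [0.    0.006 0.004]
to [0.4725 0.188  0.12  ] cur-frame [  1.8   1.4 -12.8] goal-frame [  1.9   1.4 -12.8]
```

Emit:
{"op": "play_rows", "data": {"increments": [[0, 0, -5, 0, 0.1, 0, 255], [0, 0, 0, 0, 0, 0, 255]]}}

```text
clock: 10.0
tcp_pos: [0.4702, 0.189, 0.1098]
orientation: [3.099, -0.397, 0.144]
contact_force: [-1.2, 0.1, -3.6]
grip_width: 0.0638
```

```bash
cat >> h.py <<'E'
def tilt():
    o,M=st(); z=M.T@np.array([0,0,-1.]); print("tilt about tool x,y:",np.round([ z[1], -z[0]],4),"tcp",np.round(o["tcp_pos"],4),"t",round(o["clock"],2))
E
python3 - <<'E'
from h import *
tilt();samp("L+.1",7);tilt()
E
```

```text
tilt about tool x,y: [-0.0026  0.0928] tcp [0.4702 0.189  0.1098] t 10.0
L+.1 10.0 tauJ4-7 [-21.4481   1.1091  -0.849   -1.0538] Mt [ 0.074 -0.208 -0.007] Ft [-1.49  0.15  3.49] q6 0.657
L+.1 10.05 tauJ4-7 [-20.8345   0.4262  -0.4408  -0.4463] Mt [ 0.023 -0.1    0.011] Ft [0.61 0.28 3.03] q6 0.6586
L+.1 10.1 tauJ4-7 [-20.9729   0.3256  -0.3115  -0.1495] Mt [ 0.07  -0.202 -0.059] Ft [ 0.48 -0.29  3.08] q6 0.6591
L+.1 10.15 tauJ4-7 [-21.0833   0.2641  -0.231   -0.0285] Mt [-0.042 -0.16  -0.042] Ft [ 0.84 -0.22  3.29] q6 0.6591
L+.1 10.2 tauJ4-7 [-2.12403e+01  2.39900e-01 -2.15600e-01  9.90000e-03] Mt [ 0.013 -0.158  0.016] Ft [0.63 0.08 2.2 ] q6 0.659
L+.1 10.25 tauJ4-7 [-2.13775e+01  2.35100e-01 -2.20900e-01  1.87000e-02] Mt [ 0.002 -0.162  0.037] Ft [-0.04 -0.44  3.03] q6 0.6589
L+.1 10.3 tauJ4-7 [-2.14769e+01  2.38400e-01 -2.29400e-01  1.82000e-02] Mt [-0.036 -0.124  0.041] Ft [-0.94 -0.66  2.85] q6 0.6587
tilt about tool x,y: [-0.001   0.0931] tcp [0.4733 0.188  0.1105] t 10.3
```

Emit:
{"op": "play_rows", "data": {"increments": [[0, 0, 0, 0, -0.1, 0, 255], [0, 0, 0, 0, -0.1, 0, 255], [0, 0, 0, 0, 0, 0, 255]]}}

```text
clock: 10.6
tcp_pos: [0.4736, 0.1884, 0.1104]
orientation: [-3.095, 0.402, 0.178]
contact_force: [-0.5, -0.7, -3.4]
grip_width: 0.0635
```

```bash

python3 - <<'E'
from h import *
tilt();samp("L-.1",7);tilt()
E
```

```text
tilt about tool x,y: [ 0.0008 -0.1148] tcp [0.4736 0.1884 0.1104] t 10.6
L-.1 10.6 tauJ4-7 [-22.4427  -1.103    1.2051   0.8828] Mt [-0.028  0.228  0.008] Ft [0.07 0.86 3.46] q6 0.8438
L-.1 10.65 tauJ4-7 [-22.5801  -0.5568   0.704    0.3671] Mt [0.041 0.194 0.022] Ft [ 0.12 -0.19  3.19] q6 0.8417
L-.1 10.7 tauJ4-7 [-22.7942  -0.3649   0.4682   0.1681] Mt [0.047 0.146 0.056] Ft [1.   0.14 1.78] q6 0.841
L-.1 10.75 tauJ4-7 [-22.5757  -0.2742   0.3758   0.0409] Mt [0.045 0.168 0.04 ] Ft [-1.13 -0.61  3.32] q6 0.8411
L-.1 10.8 tauJ4-7 [-2.23224e+01 -2.53000e-01  3.62500e-01 -3.60000e-03] Mt [ 0.019  0.104 -0.002] Ft [-0.33 -0.51  2.56] q6 0.8413
L-.1 10.85 tauJ4-7 [-2.21255e+01 -2.55700e-01  3.71800e-01 -1.52000e-02] Mt [ 0.     0.125 -0.014] Ft [ 0.55 -0.51  2.65] q6 0.8416
L-.1 10.9 tauJ4-7 [-2.19967e+01 -2.64500e-01  3.83500e-01 -1.60000e-02] Mt [0.081 0.174 0.005] Ft [0.53 0.22 2.57] q6 0.8418
tilt about tool x,y: [-0.0007 -0.1134] tcp [0.4699 0.19   0.1108] t 10.9
```

Emit:
{"op": "play_rows", "data": {"increments": [[0, 0, 0, 0, 0.09, 0, 255], [0, 0, 0, 0, 0, 0, 255]]}}

```text
clock: 11.1
tcp_pos: [0.469, 0.1905, 0.1109]
orientation: [-3.115, 0.392, 0.032]
contact_force: [-1.0, -0.3, -3.1]
grip_width: 0.0636
```

```bash

python3 - <<'E'
from h import *
tilt();samp("L-.02",11);tilt()
E
```

```text
tilt about tool x,y: [-0.0006 -0.0203] tcp [0.469  0.1905 0.1109] t 11.1
L-.02 11.1 tauJ4-7 [-21.8608   0.611   -0.656   -0.7336] Mt [ 0.031 -0.032 -0.03 ] Ft [-0.86  0.52  3.11] q6 0.7556
L-.02 11.15 tauJ4-7 [-20.9084   0.0622  -0.1069  -0.3135] Mt [-0.013  0.097 -0.006] Ft [1.24 0.06 2.85] q6 0.7574
L-.02 11.2 tauJ4-7 [-2.12026e+01 -1.07000e-02  1.25000e-02 -1.16300e-01] Mt [ 0.005  0.045 -0.002] Ft [-0.    0.58  2.02] q6 0.758
L-.02 11.25 tauJ4-7 [-21.4271  -0.052    0.0773  -0.0257] Mt [ 0.014  0.029 -0.007] Ft [1.06 1.14 3.12] q6 0.7581
L-.02 11.3 tauJ4-7 [-2.16074e+01 -6.59000e-02  9.32000e-02  4.20000e-03] Mt [-0.051  0.085  0.045] Ft [ 0.25 -0.37  2.95] q6 0.7579
L-.02 11.35 tauJ4-7 [-2.1739e+01 -6.6800e-02  9.0900e-02  1.1600e-02] Mt [ 0.049  0.037 -0.004] Ft [-1.06  0.26  2.78] q6 0.7577
L-.02 11.4 tauJ4-7 [-2.18256e+01 -6.30000e-02  8.45000e-02  1.19000e-02] Mt [ 0.028  0.054 -0.033] Ft [-0.    1.66  2.86] q6 0.7576
L-.02 11.45 tauJ4-7 [-2.18752e+01 -5.81000e-02  7.91000e-02  1.00000e-02] Mt [-0.01   0.091  0.028] Ft [-0.18 -0.74  2.46] q6 0.7574
L-.02 11.5 tauJ4-7 [-2.18997e+01 -5.39000e-02  7.53000e-02  8.00000e-03] Mt [-0.014  0.022 -0.002] Ft [-0.11 -1.42  3.19] q6 0.7573
L-.02 11.55 tauJ4-7 [-2.19083e+01 -5.07000e-02  7.29000e-02  6.20000e-03] Mt [ 0.013  0.049 -0.016] Ft [0.26 0.57 2.27] q6 0.7571
L-.02 11.6 tauJ4-7 [-2.19066e+01 -4.83000e-02  7.16000e-02  4.80000e-03] Mt [0.001 0.021 0.005] Ft [0.97 0.18 3.67] q6 0.7571
tilt about tool x,y: [-0.0001 -0.0212] tcp [0.4719 0.1892 0.1106] t 11.6
```

Emit:
{"op": "play_rows", "data": {"increments": [[0, 0, 0, 0, 0.12, 0, 255], [0, 0, 0, 0, 0, 0, 255], [0, 0, 0, 0, 0, 0, 255], [0, 0, 0, 0, -0.08, 0, 255], [0, 0, 0, 0, 0, 0, 255]]}}

```text
clock: 12.1
tcp_pos: [0.4726, 0.189, 0.1106]
orientation: [3.114, -0.401, 0.026]
contact_force: [0.0, 0.4, -3.1]
grip_width: 0.0636
```

```bash

python3 - <<'E'
from h import *
tilt();samp("L+.02",11);tilt()
E
```

```text
tilt about tool x,y: [0.0003 0.0167] tcp [0.4726 0.189  0.1106] t 12.1
L+.02 12.1 tauJ4-7 [-21.4716  -0.7442   0.579    0.9293] Mt [-0.053  0.056  0.052] Ft [-0.11 -0.36  3.06] q6 0.723
L+.02 12.15 tauJ4-7 [-22.6602  -0.1063   0.0801   0.4027] Mt [ 0.055 -0.189 -0.035] Ft [-1.75  0.14  2.75] q6 0.7215
L+.02 12.2 tauJ4-7 [-2.23811e+01 -2.76000e-02 -3.50000e-03  1.57000e-01] Mt [-0.009 -0.057  0.036] Ft [0.03 0.24 3.49] q6 0.7209
L+.02 12.25 tauJ4-7 [-22.158    0.0365  -0.0521   0.0392] Mt [ 0.011 -0.007 -0.004] Ft [ 0.89 -0.73  3.69] q6 0.7208
L+.02 12.3 tauJ4-7 [-2.19917e+01  6.64000e-02 -6.46000e-02 -8.00000e-04] Mt [ 0.025 -0.034 -0.001] Ft [-0.01 -0.49  2.72] q6 0.7208
L+.02 12.35 tauJ4-7 [-2.18692e+01  7.55000e-02 -6.27000e-02 -1.16000e-02] Mt [ 0.034 -0.092  0.013] Ft [0.13 0.33 3.49] q6 0.7209
L+.02 12.4 tauJ4-7 [-2.17874e+01  7.56000e-02 -5.78000e-02 -1.26000e-02] Mt [-0.018 -0.037 -0.05 ] Ft [0.55 0.05 2.46] q6 0.7211
L+.02 12.45 tauJ4-7 [-2.1739e+01  7.2700e-02 -5.3700e-02 -1.1000e-02] Mt [ 0.011 -0.041  0.004] Ft [ 0.1  -0.54  3.24] q6 0.7211
L+.02 12.5 tauJ4-7 [-2.17142e+01  6.91000e-02 -5.09000e-02 -8.80000e-03] Mt [ 0.011 -0.05  -0.016] Ft [-0.12  0.2   2.35] q6 0.7212
L+.02 12.55 tauJ4-7 [-2.17038e+01  6.62000e-02 -4.95000e-02 -6.90000e-03] Mt [ 0.    -0.007  0.019] Ft [0.59 0.32 3.03] q6 0.7213
L+.02 12.6 tauJ4-7 [-2.17036e+01  6.39000e-02 -4.88000e-02 -5.30000e-03] Mt [ 0.051 -0.017 -0.001] Ft [0.   0.18 3.08] q6 0.7213
tilt about tool x,y: [-0.0011  0.0173] tcp [0.47   0.1898 0.1102] t 12.6
```

Emit:
{"op": "play_rows", "data": {"increments": [[0, 0, 0, 0, 0.08, 0, 255], [0, 0, 0, 0, 0, 0, 255], [0, 0, 0, 0, 0, 0, 255], [0, 0, 0, 0, 0, 0, 255]]}}

```text
clock: 13.0
tcp_pos: [0.4703, 0.1899, 0.1105]
orientation: [3.1, -0.393, 0.151]
contact_force: [0.6, 0.3, -2.7]
grip_width: 0.0634
```

```bash

cat >> h.py <<'E'
def meas(tag,n=14):
    """settled mean: all tool-frame moments, last tau"""
    L=[];
    for i in range(n):
        o,M=st(); L.append(np.r_[M.T@o["moment"],M.T@o["contact_force"],o["tau"][3:]])
        if i<n-1: grab_frame("top")
    L=np.array(L); z=M.T@np.array([0,0,-1.])
    print(tag,"t",round(o["clock"],2),"tilt",np.round([z[1],-z[0]],4),"M",L[:,:3].mean(0).round(4),"+-",(L[:,:3].std(0)/n**.5).round(4),"F",L[:,3:6].mean(0).round(2),"tau5-7",L[-1,7:].round(4), "max|dF|",np.abs(L[:,3:6]-L[:,3:6].mean(0)).max(0).round(1))
E
python3 - <<'E'
from h import *
meas("L+.1")
E
```

```text
L+.1 t 13.65 tilt [-0.0011  0.0983] M [-0.0131 -0.1497 -0.0068] +- [0.007  0.0067 0.01  ] F [-0.16 -0.05  2.76] tau5-7 [ 0.2704 -0.2556  0.001 ] max|dF| [1.1 0.8 0.6]
```

Emit:
{"op": "play_rows", "data": {"increments": [[0, 0, 0, 0, -0.1, 0, 255], [0, 0, 0, 0, -0.1, 0, 255], [0, 0, 0, 0, 0, 0, 255], [0, 0, 0, 0, 0, 0, 255], [0, 0, 0, 0, 0, 0, 255]]}}

```text
clock: 14.15
tcp_pos: [0.469, 0.1907, 0.1103]
orientation: [-3.101, 0.388, 0.162]
contact_force: [-0.7, 0.3, -2.6]
grip_width: 0.0639
```

```bash

python3 - <<'E'
from h import *
meas("L-.1")
E
```

```text
L-.1 t 14.8 tilt [-0.0002 -0.1058] M [ 0.012   0.1789 -0.0142] +- [0.0074 0.0077 0.0072] F [0.24 0.09 2.74] tau5-7 [-0.2728  0.3752 -0.0011] max|dF| [1.2 1.5 1. ]
```

Emit:
{"op": "play_rows", "data": {"increments": [[0, 0, 0, 0, 0.09, 0, 255], [0, 0, 0, 0, 0, 0, 255], [0, 0, 0, 0, 0, 0, 255], [0, 0, 0, 0, 0, 0, 255]]}}

```text
clock: 15.2
tcp_pos: [0.47, 0.1905, 0.1105]
orientation: [-3.115, 0.392, 0.026]
contact_force: [0.2, -0.8, -2.9]
grip_width: 0.0637
```

```bash

python3 - <<'E'
from h import *
meas("L-.02",20)
E
```

```text
L-.02 t 16.15 tilt [-0.0001 -0.0153] M [0.0036 0.0252 0.007 ] +- [0.0053 0.0063 0.0075] F [0.21 0.18 2.74] tau5-7 [-0.0292  0.0505  0.0001] max|dF| [1.  1.4 1.1]
```

Emit:
{"op": "play_rows", "data": {"increments": [[0, 0, 0, 0, 0.04, 0, 255], [0, 0, 0, 0, 0, 0, 255], [0, 0, 0, 0, 0, 0, 255], [0, 0, 0, 0, 0, 0, 255]]}}

```text
clock: 16.55
tcp_pos: [0.47, 0.1905, 0.1105]
orientation: [3.114, -0.392, 0.038]
contact_force: [-0.6, -1.1, -3.1]
grip_width: 0.0632
```

```bash

python3 - <<'E'
from h import *
meas("L+.02",20);go((.4722,.189,.021),yaw=-.258)
E
```

```text
L+.02 t 17.5 tilt [-0.0001  0.0251] M [-0.0091 -0.0493  0.004 ] +- [0.0074 0.0076 0.0061] F [0.01 0.11 2.95] tau5-7 [ 0.0778 -0.0761  0.0001] max|dF| [1.1 1.1 0.7]
t 17.5 tcp [0.47   0.1905 0.1105] yaw -0.25 w 0.0637 F [-0.85  0.18 -3.52] M [-0.036  0.045  0.028]
rot now [-0.    -0.025  0.008]
to [0.4722 0.189  0.021 ] cur-frame [ 0.2  0.9 89.5] goal-frame [ 2.5  0.9 89.5]
```

Settled joint torques show no step between the two tilts, so the left tin looks packed. I set it back.

Emit:
{"op": "play_rows", "data": {"increments": [[2, 1, 20, 0, -0.025, 0, 255], [0, 0, 30, 0, 0, 0, 255], [0, 0, 20, 0, 0, 0, 255], [0, 0, 5, 0, 0, 0, 255]]}}

```text
clock: 17.9
tcp_pos: [0.4747, 0.1899, 0.0353]
orientation: [-3.114, 0.392, -0.007]
contact_force: [-0.3, 0.1, -2.0]
grip_width: 0.0637
```

```bash
python3 - <<'E'
from h import *
go((.4722,.189,.021),yaw=-.258)
E
```

```text
t 17.9 tcp [0.4747 0.1899 0.0353] yaw -0.25 w 0.0637 F [-0.33  0.13 -1.97] M [ 0.047  0.048 -0.011]
rot now [-0.004 -0.004  0.008]
to [0.4722 0.189  0.021 ] cur-frame [-2.3  1.6 14.3] goal-frame [-2.2  1.6 14.3]
```

Emit:
{"op": "play_rows", "data": {"increments": [[-2, 1, 7, -0.004, -0.004, 0.008, 255], [0, 0, 5, 0, 0, 0, 255]]}}

```text
clock: 18.1
tcp_pos: [0.4728, 0.1898, 0.0232]
orientation: [3.115, -0.406, -0.0]
contact_force: [-0.4, 1.1, -2.1]
grip_width: 0.0638
```

Emit:
{"op": "play_rows", "data": {"increments": [[0, 0, 2, 0, 0, 0, 255]]}}

```text
clock: 18.2
tcp_pos: [0.4729, 0.1899, 0.0212]
orientation: [3.115, -0.406, 0.0]
contact_force: [0.3, -0.3, -2.3]
grip_width: 0.0634
```

Emit:
{"op": "play_rows", "data": {"increments": [[0, 0, 2, 0, 0, 0, 255]]}}

```text
clock: 18.3
tcp_pos: [0.4734, 0.19, 0.0199]
orientation: [3.115, -0.406, 0.001]
contact_force: [-8.6, -3.8, 31.1]
grip_width: 0.0637
```

Emit:
{"op": "play_rows", "data": {"increments": [[0, 0, 1, 0, 0, 0, 255]]}}

```text
clock: 18.4
tcp_pos: [0.4734, 0.19, 0.02]
orientation: [3.115, -0.406, 0.002]
contact_force: [-5.3, -2.3, 11.3]
grip_width: 0.0639
```

Emit:
{"op": "play_rows", "data": {"increments": [[0, 0, 0, 0, 0, 0, 0], [0, 0, 0, 0, 0, 0, 0], [0, 0, 0, 0, 0, 0, 0], [0, 0, 0, 0, 0, 0, 0], [0, 0, -20, 0, 0, 0, 0]]}}

```text
clock: 18.9
tcp_pos: [0.4743, 0.1906, 0.041]
orientation: [-3.114, 0.405, -0.005]
contact_force: [0.3, 0.2, 0.3]
grip_width: 0.0852
```

Emit:
{"op": "play_rows", "data": {"increments": [[0, 0, -30, 0, 0, 0, 0], [0, 0, -40, 0, 0, 0, 0], [0, 0, -10, 0, 0, 0, 0]]}}

```text
clock: 19.2
tcp_pos: [0.474, 0.1908, 0.1238]
orientation: [-3.115, 0.405, -0.003]
contact_force: [0.2, -0.6, -0.8]
grip_width: 0.0855
```

```bash
python3 - <<'E'
from h import *
go((.474,.0218,.115),(.474,.0218,.021),yaw=0.005)
E
```

```text
t 19.2 tcp [0.474  0.1908 0.1238] yaw -0.259 w 0.0855 F [ 0.18 -0.62 -0.79] M [ 0.047 -0.048 -0.01 ]
rot now [-0.001 -0.002 -0.264]
to [0.474  0.0218 0.115 ] cur-frame [ 43.2 163.4   8.7] goal-frame [ -0.9 169.    8.8]
to [0.474  0.0218 0.021 ] cur-frame [-0.2  0.1 94. ] goal-frame [ 0.  0. 94.]
```

Emit:
{"op": "play_rows", "data": {"increments": [[12, 40, 0, 0, 0, -0.09, 0], [8, 46, 0, 0, 0, -0.09, 0], [4, 46, 0, 0, 0, -0.08, 0], [0, 28, 5, 0, 0, 0, 0], [0, 0, 5, 0, 0, 0, 0]]}}

```text
clock: 19.7
tcp_pos: [0.4794, 0.0258, 0.1157]
orientation: [-3.138, -0.027, -0.017]
contact_force: [0.2, 0.9, 0.6]
grip_width: 0.0856
```

```bash
python3 - <<'E'
from h import *
W,c=cloud("top"); 
p=W[near(W,.4725,.188,.055,.05,.075)]; print(len(p),rect(p[:,:2]),np.median(p[:,2]))
go((.474,.0218,.115),(.474,.0218,.021),yaw=0.005)
E
```

```text
453 (array([473.4, 188.2]), array([67.1, 65.6]), 76.2) 0.06291331534988087
t 19.75 tcp [0.479  0.0276 0.115 ] yaw 0.019 w 0.0856 F [ 0.51  0.17 -1.  ] M [-0.03  -0.015  0.05 ]
rot now [-0.005 -0.01   0.014]
to [0.474  0.0218 0.115 ] cur-frame [-5.1  5.7 -0.1] goal-frame [-5.1  5.8  0. ]
to [0.474  0.0218 0.021 ] cur-frame [-0.9  0.4 94. ] goal-frame [ 0.  0. 94.]
```

The left tin is back at its start. Now the middle tin.

Emit:
{"op": "play_rows", "data": {"increments": [[-5, 6, 10, -0.005, -0.01, 0.014, 0], [0, 0, 15, 0, 0, 0, 0], [0, 0, 5, 0, 0, 0, 0]]}}

```text
clock: 20.05
tcp_pos: [0.4738, 0.0241, 0.0832]
orientation: [-3.141, -0.01, 0.001]
contact_force: [-0.7, 0.3, -0.2]
grip_width: 0.0856
```

```bash
python3 - <<'E'
from h import *
go((.474,.0218,.021),yaw=0.005)
E
```

```text
t 20.05 tcp [0.4738 0.0241 0.0832] yaw 0.006 w 0.0856 F [-0.72  0.27 -0.22] M [-0.038  0.02  -0.014]
rot now [-0.     0.001  0.001]
to [0.474  0.0218 0.021 ] cur-frame [ 0.2  2.3 62.2] goal-frame [ 0.1  2.3 62.2]
```

Emit:
{"op": "play_rows", "data": {"increments": [[0, 2, 20, 0, 0, 0, 0], [0, 0, 20, 0, 0, 0, 0]]}}

```text
clock: 20.25
tcp_pos: [0.4749, 0.0246, 0.0429]
orientation: [-3.14, -0.014, -0.003]
contact_force: [-0.1, 0.8, -0.8]
grip_width: 0.0851
```

```bash
python3 - <<'E'
from h import *
go((.474,.0218,.021),yaw=0.005)
E
```

```text
t 20.25 tcp [0.4749 0.0246 0.0429] yaw 0.009 w 0.0851 F [-0.11  0.79 -0.85] M [0.012 0.002 0.018]
rot now [-0.001 -0.002  0.004]
to [0.474  0.0218 0.021 ] cur-frame [-1.   2.8 21.9] goal-frame [-0.9  2.8 21.9]
```

Emit:
{"op": "play_rows", "data": {"increments": [[-1, 3, 15, 0, 0, 0.004, 0], [0, 0, 5, 0, 0, 0, 0], [0, 0, 0, 0, 0, 0, 255], [0, 0, 0, 0, 0, 0, 255], [0, 0, 0, 0, 0, 0, 255]]}}

```text
clock: 20.75
tcp_pos: [0.4723, 0.0256, 0.0205]
orientation: [-3.14, -0.018, 0.005]
contact_force: [-0.1, 0.4, -3.0]
grip_width: 0.0635
```

Emit:
{"op": "play_rows", "data": {"increments": [[0, 0, 0, 0, 0, 0, 255], [0, 0, 0, 0, 0, 0, 255]]}}

```text
clock: 20.95
tcp_pos: [0.4726, 0.0259, 0.0212]
orientation: [-3.139, -0.018, 0.003]
contact_force: [-0.5, -0.8, -2.4]
grip_width: 0.0634
```

Emit:
{"op": "play_rows", "data": {"increments": [[0, 0, -20, 0, 0, 0, 255], [0, 0, -35, 0, 0, 0, 255], [0, 0, -30, 0, 0, 0, 255], [0, 0, 0, 0, 0, 0, 255], [0, 0, 0, 0, 0, 0, 255]]}}

```text
clock: 21.45
tcp_pos: [0.4716, 0.0253, 0.1087]
orientation: [-3.14, -0.018, 0.006]
contact_force: [0.2, -0.6, -3.2]
grip_width: 0.0636
```

Emit:
{"op": "play_rows", "data": {"increments": [[0, 0, 0, 0, 0.1, 0, 255], [0, 0, 0, 0, 0, 0, 255], [0, 0, 0, 0, 0, 0, 255], [0, 0, 0, 0, 0, 0, 255], [0, 0, 0, 0, 0, 0, 255]]}}

```text
clock: 21.95
tcp_pos: [0.4701, 0.025, 0.105]
orientation: [-3.136, -0.017, -0.139]
contact_force: [1.0, -0.6, -2.8]
grip_width: 0.0635
```

```bash
python3 - <<'E'
from h import *
meas("M+.1",10);tilt()
E
```

```text
M+.1 t 22.4 tilt [0.0015 0.0902] M [-0.0122 -0.1395  0.0104] +- [0.0112 0.0092 0.0067] F [-0.27 -0.04  2.59] tau5-7 [ 0.0908 -0.43    0.0006] max|dF| [1.1 0.7 0.7]
tilt about tool x,y: [0.0015 0.0902] tcp [0.4698 0.0249 0.1055] t 22.4
```

Emit:
{"op": "play_rows", "data": {"increments": [[0, 0, 0, 0, -0.1, 0, 255], [0, 0, 0, 0, -0.1, 0, 255], [0, 0, 0, 0, 0, 0, 255], [0, 0, 0, 0, 0, 0, 255], [0, 0, 0, 0, 0, 0, 255]]}}

```text
clock: 22.9
tcp_pos: [0.4684, 0.0247, 0.1053]
orientation: [-3.136, -0.018, 0.177]
contact_force: [-0.1, 0.6, -2.9]
grip_width: 0.0634
```

```bash
python3 - <<'E'
from h import *
meas("M-.1",12);tilt()
E
```

```text
M-.1 t 23.45 tilt [ 0.0015 -0.1136] M [0.0069 0.1788 0.0083] +- [0.0081 0.0077 0.0044] F [ 0.27 -0.3   3.03] tau5-7 [-0.1102  0.5427 -0.0006] max|dF| [0.6 0.7 0.9]
tilt about tool x,y: [ 0.0015 -0.1136] tcp [0.4689 0.0248 0.1055] t 23.45
```

Emit:
{"op": "play_rows", "data": {"increments": [[0, 0, 0, 0, 0.08, 0, 255], [0, 0, 0, 0, 0, 0, 255], [0, 0, 0, 0, 0, 0, 255], [0, 0, 0, 0, 0, 0, 255], [0, 0, 0, 0, 0, 0, 255]]}}

```text
clock: 23.95
tcp_pos: [0.4699, 0.0249, 0.1056]
orientation: [-3.14, -0.018, 0.055]
contact_force: [0.5, 0.5, -3.0]
grip_width: 0.0636
```

```bash
python3 - <<'E'
from h import *
meas("M-.02",16);tilt()
E
```

```text
M-.02 t 24.7 tilt [ 0.0016 -0.0342] M [0.0059 0.0458 0.0071] +- [0.0065 0.0062 0.0055] F [0.14 0.11 2.79] tau5-7 [-2.870e-02  1.596e-01  1.000e-04] max|dF| [0.8 0.9 0.9]
tilt about tool x,y: [ 0.0016 -0.0342] tcp [0.4694 0.0248 0.1056] t 24.7
```

Emit:
{"op": "play_rows", "data": {"increments": [[0, 0, 0, 0, 0.04, 0, 255], [0, 0, 0, 0, 0, 0, 255], [0, 0, 0, 0, 0, 0, 255], [0, 0, 0, 0, 0, 0, 255], [0, 0, 0, 0, 0, 0, 255]]}}

```text
clock: 25.2
tcp_pos: [0.4699, 0.0249, 0.1058]
orientation: [-3.14, -0.018, -0.009]
contact_force: [-0.3, 0.6, -2.2]
grip_width: 0.0635
```

```bash
python3 - <<'E'
from h import *
meas("M+.02",16);tilt();go((.474,.0218,.021),yaw=0.005)
E
```

```text
M+.02 t 25.95 tilt [0.0016 0.0057] M [-0.0085 -0.0188  0.0064] +- [0.0073 0.0063 0.0072] F [-0.02 -0.18  2.68] tau5-7 [ 0.011  -0.0318  0.    ] max|dF| [0.7 1.1 1. ]
tilt about tool x,y: [0.0016 0.0057] tcp [0.4696 0.0249 0.1058] t 25.95
t 25.95 tcp [0.4696 0.0249 0.1058] yaw 0.012 w 0.0634 F [-0.36  0.22 -2.83] M [-0.06   0.078  0.01 ]
rot now [-0.002 -0.006  0.007]
to [0.474  0.0218 0.021 ] cur-frame [ 3.8  3.3 84.8] goal-frame [ 4.3  3.1 84.8]
```

No step in the middle tin either, so it also looks packed. I put it back.

Emit:
{"op": "play_rows", "data": {"increments": [[3, 0, 20, 0, -0.006, 0, 255], [0, 0, 30, 0, 0, 0, 255], [0, 0, 20, 0, 0, 0, 255]]}}

```text
clock: 26.25
tcp_pos: [0.4767, 0.0253, 0.037]
orientation: [-3.139, -0.017, -0.013]
contact_force: [-0.7, -0.0, -3.1]
grip_width: 0.0631
```

```bash
python3 - <<'E'
from h import *
go((.473,.0235,.0205),yaw=0.005)
E
```

```text
t 26.25 tcp [0.4767 0.0253 0.037 ] yaw 0.011 w 0.0631 F [-0.68 -0.02 -3.14] M [-0.026  0.039 -0.052]
rot now [-0.002 -0.008  0.006]
to [0.473  0.0235 0.0205] cur-frame [-3.8  1.8 16.5] goal-frame [-3.7  1.8 16.5]
```

Emit:
{"op": "play_rows", "data": {"increments": [[-4, 2, 8, -0.002, -0.008, 0.006, 255], [0, 0, 5, 0, 0, 0, 255], [0, 0, 0, 0, 0, 0, 255]]}}

```text
clock: 26.55
tcp_pos: [0.4711, 0.0231, 0.0218]
orientation: [3.141, 0.007, -0.007]
contact_force: [0.3, 0.2, -1.8]
grip_width: 0.0637
```

Emit:
{"op": "play_rows", "data": {"increments": [[0, 0, 2, 0, 0, 0, 255]]}}

```text
clock: 26.65
tcp_pos: [0.4717, 0.0231, 0.0204]
orientation: [3.141, 0.007, -0.005]
contact_force: [0.6, -0.1, -3.1]
grip_width: 0.0638
```

Emit:
{"op": "play_rows", "data": {"increments": [[0, 0, 1, 0, 0, 0, 255]]}}

```text
clock: 26.75
tcp_pos: [0.4718, 0.0231, 0.02]
orientation: [3.141, 0.007, -0.004]
contact_force: [-3.8, -1.3, 6.0]
grip_width: 0.0635
```

Emit:
{"op": "play_rows", "data": {"increments": [[0, 0, 1, 0, 0, 0, 255]]}}

```text
clock: 26.85
tcp_pos: [0.4718, 0.0231, 0.02]
orientation: [3.141, 0.007, -0.004]
contact_force: [-5.2, 0.1, 12.6]
grip_width: 0.0635
```

Emit:
{"op": "play_rows", "data": {"increments": [[0, 0, 0, 0, 0, 0, 0], [0, 0, 0, 0, 0, 0, 0], [0, 0, 0, 0, 0, 0, 0], [0, 0, 0, 0, 0, 0, 0], [0, 0, -20, 0, 0, 0, 0]]}}

```text
clock: 27.35
tcp_pos: [0.473, 0.0233, 0.0409]
orientation: [3.141, 0.007, -0.0]
contact_force: [0.3, -0.4, 1.1]
grip_width: 0.0854
```

Emit:
{"op": "play_rows", "data": {"increments": [[0, 0, -30, 0, 0, 0, 0], [0, 0, -40, 0, 0, 0, 0], [0, 0, -10, 0, 0, 0, 0]]}}

```text
clock: 27.65
tcp_pos: [0.4731, 0.0236, 0.1238]
orientation: [-3.141, -0.008, 0.002]
contact_force: [0.9, -0.3, -0.6]
grip_width: 0.0854
```

```bash
python3 - <<'E'
from h import *
go((.4877,-.159,.115),yaw=-.131)
E
```

```text
t 27.65 tcp [0.4731 0.0236 0.1238] yaw 0.005 w 0.0854 F [ 0.93 -0.35 -0.57] M [-0.048 -0.022 -0.046]
rot now [-0.     0.001  0.136]
to [ 0.4877 -0.159   0.115 ] cur-frame [ 13.8 182.7   8.7] goal-frame [ 38.4 179.1   8.8]
```

Emit:
{"op": "play_rows", "data": {"increments": [[5, 42, 0, 0, 0, 0.05, 0], [7, 48, 0, 0, 0, 0.05, 0], [9, 48, 0, 0, 0, 0.036, 0], [8, 37, 5, 0, 0, 0, 0], [0, 5, 5, 0, 0, 0, 0]]}}

```text
clock: 28.15
tcp_pos: [0.4942, -0.1622, 0.1163]
orientation: [-3.135, 0.204, -0.014]
contact_force: [-0.2, -0.5, -0.2]
grip_width: 0.0855
```

```bash
python3 - <<'E'
from h import *
W,c=cloud("top"); 
p=W[near(W,.474,.0218,.055,.05,.075)]; print(len(p),rect(p[:,:2]),np.median(p[:,2]))
go((.4877,-.159,.115),yaw=-.131)
E
```

```text
454 (array([473.3,  21.1]), array([66.1, 65.4]), 0.5) 0.06300455264858162
t 28.2 tcp [ 0.4934 -0.1607  0.1154] yaw -0.129 w 0.0854 F [-1.16 -0.68 -1.55] M [-0.044  0.095 -0.011]
rot now [-0.002 -0.007  0.002]
to [ 0.4877 -0.159   0.115 ] cur-frame [-5.9 -0.9  0.4] goal-frame [-5.9 -0.9  0.4]
```

The middle tin is back at its start. Now the right tin.

Emit:
{"op": "play_rows", "data": {"increments": [[-6, -1, 10, -0.002, -0.007, 0, 0], [0, 0, 15, 0, 0, 0, 0], [0, 0, 5, 0, 0, 0, 0]]}}

```text
clock: 28.5
tcp_pos: [0.4864, -0.1549, 0.0831]
orientation: [-3.134, 0.197, 0.003]
contact_force: [0.3, -0.1, 0.0]
grip_width: 0.0853
```

```bash
python3 - <<'E'
from h import *
go((.4877,-.159,.021),yaw=-.131)
E
```

```text
t 28.5 tcp [ 0.4864 -0.1549  0.0831] yaw -0.125 w 0.0853 F [ 0.32 -0.14  0.02] M [-0.044 -0.008  0.043]
rot now [-0.001  0.002  0.006]
to [ 0.4877 -0.159   0.021 ] cur-frame [ 1.9  4.  62.1] goal-frame [ 1.8  3.9 62.1]
```

Emit:
{"op": "play_rows", "data": {"increments": [[2, 4, 15, 0, 0, 0.006, 0], [0, 0, 20, 0, 0, 0, 0], [0, 0, 5, 0, 0, 0, 0]]}}

```text
clock: 28.8
tcp_pos: [0.4873, -0.1535, 0.0412]
orientation: [-3.132, 0.194, 0.006]
contact_force: [-0.2, 0.1, -0.4]
grip_width: 0.0854
```

```bash
python3 - <<'E'
from h import *
go((.4877,-.159,.021),yaw=-.131)
E
```

```text
t 28.8 tcp [ 0.4873 -0.1535  0.0412] yaw -0.124 w 0.0854 F [-0.23  0.1  -0.43] M [ 0.075  0.026 -0.007]
rot now [-0.003  0.004  0.007]
to [ 0.4877 -0.159   0.021 ] cur-frame [ 1.1  5.4 20.2] goal-frame [ 1.1  5.4 20.2]
```

Emit:
{"op": "play_rows", "data": {"increments": [[1, 5, 12, -0.003, 0.004, 0.007, 0], [0, 2, 6, 0, 0, 0, 0], [0, 0, 0, 0, 0, 0, 255], [0, 0, 0, 0, 0, 0, 255], [0, 0, 0, 0, 0, 0, 255]]}}

```text
clock: 29.3
tcp_pos: [0.4876, -0.1565, 0.0235]
orientation: [-3.134, 0.195, 0.002]
contact_force: [-0.1, -0.6, -3.8]
grip_width: 0.0637
```

Emit:
{"op": "play_rows", "data": {"increments": [[0, 0, 0, 0, 0, 0, 255], [0, 0, 0, 0, 0, 0, 255]]}}

```text
clock: 29.5
tcp_pos: [0.4875, -0.1562, 0.0239]
orientation: [-3.134, 0.195, 0.002]
contact_force: [-0.0, 1.0, -3.7]
grip_width: 0.0637
```

Emit:
{"op": "play_rows", "data": {"increments": [[0, 0, -20, 0, 0, 0, 255], [0, 0, -35, 0, 0, 0, 255], [0, 0, -30, 0, 0, 0, 255], [0, 0, 0, 0, 0, 0, 255], [0, 0, 0, 0, 0, 0, 255]]}}

```text
clock: 30.0
tcp_pos: [0.4857, -0.1559, 0.1106]
orientation: [-3.133, 0.195, 0.007]
contact_force: [-0.3, 0.5, -3.8]
grip_width: 0.0636
```

Emit:
{"op": "play_rows", "data": {"increments": [[0, 0, 0, 0, 0.1, 0, 255], [0, 0, 0, 0, 0, 0, 255], [0, 0, 0, 0, 0, 0, 255], [0, 0, 0, 0, 0, 0, 255], [0, 0, 0, 0, 0, 0, 255]]}}

```text
clock: 30.5
tcp_pos: [0.484, -0.1552, 0.1068]
orientation: [3.131, -0.194, 0.137]
contact_force: [-0.5, -0.2, -3.3]
grip_width: 0.0633
```

```bash
python3 - <<'E'
from h import *
meas("R+.1",12);tilt()
E
```

```text
R+.1 t 31.05 tilt [0.0035 0.0883] M [-0.0028 -0.1249  0.0003] +- [0.0082 0.0099 0.0041] F [-0.16  0.14  3.4 ] tau5-7 [ 0.0067 -0.446  -0.    ] max|dF| [1.2 1.  1. ]
tilt about tool x,y: [0.0035 0.0883] tcp [ 0.4836 -0.1553  0.1073] t 31.05
```

Emit:
{"op": "play_rows", "data": {"increments": [[0, 0, 0, 0, -0.1, 0, 255], [0, 0, 0, 0, -0.1, 0, 255], [0, 0, 0, 0, 0, 0, 255], [0, 0, 0, 0, 0, 0, 255], [0, 0, 0, 0, 0, 0, 255]]}}

```text
clock: 31.55
tcp_pos: [0.4823, -0.1554, 0.1071]
orientation: [-3.12, 0.194, 0.179]
contact_force: [0.3, -0.1, -3.0]
grip_width: 0.0631
```

```bash
python3 - <<'E'
from h import *
meas("R-.1",12);tilt()
E
```

```text
R-.1 t 32.1 tilt [ 0.0031 -0.1161] M [ 0.0056  0.1921 -0.003 ] +- [0.0091 0.0055 0.0088] F [ 0.22 -0.04  3.34] tau5-7 [-1.640e-02  5.944e-01 -1.000e-04] max|dF| [1.2 1.  0.9]
tilt about tool x,y: [ 0.0031 -0.1161] tcp [ 0.4825 -0.1555  0.1073] t 32.1
```

Emit:
{"op": "play_rows", "data": {"increments": [[0, 0, 0, 0, 0.09, 0, 255], [0, 0, 0, 0, 0, 0, 255], [0, 0, 0, 0, 0, 0, 255], [0, 0, 0, 0, 0, 0, 255], [0, 0, 0, 0, 0, 0, 255]]}}

```text
clock: 32.6
tcp_pos: [0.4836, -0.1554, 0.1074]
orientation: [-3.13, 0.194, 0.043]
contact_force: [-0.1, 0.2, -3.9]
grip_width: 0.0634
```

```bash
python3 - <<'E'
from h import *
meas("R-.02",16);tilt()
E
```

```text
R-.02 t 33.35 tilt [ 0.0032 -0.027 ] M [-0.0036  0.0438  0.0013] +- [0.0067 0.0072 0.0071] F [-0.16  0.14  3.38] tau5-7 [-2.700e-03  1.417e-01 -1.000e-04] max|dF| [1.  1.2 1.2]
tilt about tool x,y: [ 0.0032 -0.027 ] tcp [ 0.483  -0.1554  0.1074] t 33.35
```

Emit:
{"op": "play_rows", "data": {"increments": [[0, 0, 0, 0, 0.05, 0, 255], [0, 0, 0, 0, 0, 0, 255], [0, 0, 0, 0, 0, 0, 255], [0, 0, 0, 0, 0, 0, 255], [0, 0, 0, 0, 0, 0, 255]]}}

```text
clock: 33.85
tcp_pos: [0.4836, -0.1554, 0.1076]
orientation: [-3.134, 0.195, -0.036]
contact_force: [0.1, 0.1, -3.0]
grip_width: 0.0635
```

```bash
python3 - <<'E'
from h import *
meas("R+.02",16);tilt();go((.4877,-.159,.0205),yaw=-.131)
E
```

```text
R+.02 t 34.6 tilt [0.0032 0.0228] M [-0.0023 -0.026  -0.003 ] +- [0.0067 0.0077 0.0053] F [-0.11 -0.2   3.29] tau5-7 [ 0.0036 -0.1129  0.    ] max|dF| [1.  1.3 0.9]
tilt about tool x,y: [0.0032 0.0228] tcp [ 0.4833 -0.1554  0.1076] t 34.6
t 34.6 tcp [ 0.4833 -0.1554  0.1076] yaw -0.124 w 0.0637 F [ 0.12 -0.07 -2.73] M [0.024 0.041 0.031]
rot now [-0.003 -0.023  0.007]
to [ 0.4877 -0.159   0.0205] cur-frame [ 2.8  3.3 87.1] goal-frame [ 4.8  3.  87.1]
```

All three tins give the same linear response. I'll check that the tin really tips with the hand rather than pivoting in the jaws.

Emit:
{"op": "play_rows", "data": {"increments": [[0, 0, 0, 0, 0.15, 0, 255], [0, 0, 0, 0, 0, 0, 255]]}}

```text
clock: 34.8
tcp_pos: [0.4812, -0.1549, 0.1061]
orientation: [3.117, -0.194, 0.269]
contact_force: [-5.6, 1.1, -2.7]
grip_width: 0.0636
```

```bash
python3 - <<'E'
from h import *
tilt(); W,c=cloud("scene")
K=cv2.resize(c[120:300,150:320],None,fx=4,fy=3.3,interpolation=cv2.INTER_CUBIC); cv2.imwrite("pics/s3.png",K[:590,:790])
p=W[near(W,.484,-.155,.06,.06,.17)]; print(len(p)); 
# plane fit of faces
from numpy.linalg import svd
np.save("p3.npy",p)
for h in np.arange(.07,.17,.01):
    q=p[(p[:,2]>h)&(p[:,2]<h+.01)]
    if len(q): print(round(h,3),len(q),q.min(0).round(3),q.max(0).round(3))
E
```

```text
tilt about tool x,y: [0.0036 0.1713] tcp [ 0.4812 -0.1549  0.1061] t 34.8
1545
0.08 13 [ 0.451 -0.186  0.082] [ 0.482 -0.181  0.09 ]
0.09 122 [ 0.452 -0.19   0.09 ] [ 0.518 -0.13   0.1  ]
0.1 154 [ 0.449 -0.191  0.1  ] [ 0.518 -0.129  0.11 ]
0.11 140 [ 0.448 -0.197  0.11 ] [ 0.516 -0.128  0.12 ]
0.12 165 [ 0.443 -0.201  0.12 ] [ 0.515 -0.129  0.13 ]
0.13 168 [ 0.464 -0.2    0.13 ] [ 0.513 -0.127  0.14 ]
0.14 367 [ 0.446 -0.2    0.14 ] [ 0.511 -0.11   0.15 ]
0.15 261 [ 0.459 -0.205  0.15 ] [ 0.509 -0.103  0.16 ]
0.16 155 [ 0.457 -0.214  0.16 ] [ 0.492 -0.096  0.17 ]
```

View pics/s3.png

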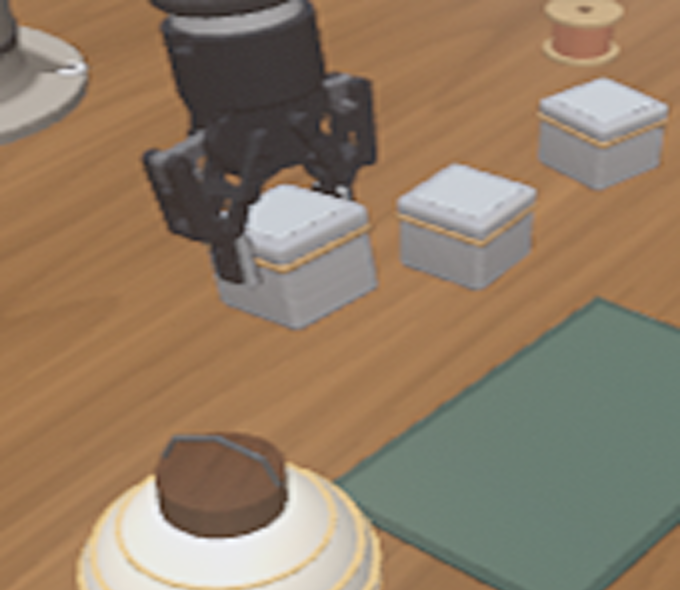

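The tin does tip with the hand: its face leans about 0.15 rad. The last reading also showed a 5.6 N jolt just after the tip, so I'll sample the right tin densely after several tips.

Emit:
{"op": "play_rows", "data": {"increments": [[0, 0, 0, 0, -0.14, 0, 255], [0, 0, 0, 0, -0.14, 0, 255]]}}

```text
clock: 35.05
tcp_pos: [0.4799, -0.1556, 0.1086]
orientation: [-3.12, 0.195, 0.186]
contact_force: [1.1, 0.1, -4.3]
grip_width: 0.0638
```

```bash
cat >> h.py <<'E'
def tips(tag,n=7):
    for i in range(n):
        o,M=st(); print(tag,round(o["clock"],2),"Ft",np.round(M.T@o["contact_force"],2),"Mt",np.round(M.T@o["moment"],3),"tau",np.round(o["tau"][3:],3))
        if i<n-1: grab_frame("scene")
E
python3 - <<'E'
from h import *
tips("R-",8);tilt()
E
```

```text
R- 35.05 Ft [ 1.55 -0.27  4.15] Mt [0.001 0.32  0.062] tau [-17.201  -0.035  -1.593   0.051]
R- 35.1 Ft [ 8.03 -0.3   1.71] Mt [-0.042  0.906  0.021] tau [-12.603  -0.049   1.184   0.015]
R- 35.15 Ft [ 1.4  -0.49  3.29] Mt [0.048 0.263 0.035] tau [-22.26    0.053   2.517  -0.04 ]
R- 35.2 Ft [ 0.74 -0.74  3.41] Mt [-0.001  0.175 -0.007] tau [-2.3208e+01  3.0000e-03  1.2790e+00 -1.7000e-02]
R- 35.25 Ft [0.25 0.99 4.15] Mt [-0.053  0.142 -0.   ] tau [-2.3202e+01 -1.5000e-02  7.0900e-01 -6.0000e-03]
R- 35.3 Ft [-0.06  0.29  3.12] Mt [-0.048  0.175 -0.003] tau [-2.2857e+01 -1.9000e-02  5.2600e-01 -2.0000e-03]
R- 35.35 Ft [1.05 0.01 3.19] Mt [0.031 0.2   0.022] tau [-2.2299e+01 -2.1000e-02  5.3900e-01 -0.0000e+00]
R- 35.4 Ft [-0.12  0.86  3.45] Mt [ 0.028  0.18  -0.021] tau [-2.2145e+01 -1.8000e-02  5.0700e-01  0.0000e+00]
tilt about tool x,y: [ 0.0028 -0.1132] tcp [ 0.4791 -0.1553  0.107 ] t 35.4
```

Emit:
{"op": "play_rows", "data": {"increments": [[0, 0, 0, 0, 0.1, 0, 255], [0, 0, 0, 0, 0.1, 0, 255]]}}

```text
clock: 35.6
tcp_pos: [0.4808, -0.1553, 0.1074]
orientation: [3.129, -0.195, 0.15]
contact_force: [0.5, 0.5, -3.2]
grip_width: 0.0636
```

```bash
python3 - <<'E'
from h import *
tips("R+",8);tilt()
E
```

```text
R+ 35.6 Ft [ 0.12 -0.5   3.27] Mt [-0.029 -0.2    0.   ] tau [-2.392e+01 -1.000e-03  1.380e+00 -4.800e-02]
R+ 35.65 Ft [-5.54 -0.54  3.96] Mt [-0.    -0.59   0.025] tau [-2.9893e+01  3.8000e-02 -1.4090e+00 -1.4000e-02]
R+ 35.7 Ft [-1.77  0.22  3.19] Mt [-0.056 -0.206  0.   ] tau [-2.1479e+01 -1.5000e-02 -1.9190e+00  3.3000e-02]
R+ 35.75 Ft [-0.41  0.53  3.49] Mt [ 0.058 -0.145 -0.047] tau [-2.0101e+01  3.0000e-03 -8.6700e-01  1.4000e-02]
R+ 35.8 Ft [0.35 0.57 2.98] Mt [-0.067 -0.097 -0.06 ] tau [-2.0072e+01  1.1000e-02 -4.6100e-01  4.0000e-03]
R+ 35.85 Ft [ 0.36 -0.18  3.39] Mt [ 0.036 -0.076 -0.004] tau [-2.043e+01  1.400e-02 -3.610e-01  1.000e-03]
R+ 35.9 Ft [0.66 0.77 2.76] Mt [ 0.002 -0.123  0.034] tau [-2.0937e+01  1.3000e-02 -3.9800e-01  0.0000e+00]
R+ 35.95 Ft [-1.    0.51  3.08] Mt [-0.003 -0.146 -0.01 ] tau [-2.115e+01  1.400e-02 -3.910e-01 -0.000e+00]
tilt about tool x,y: [0.0032 0.0906] tcp [ 0.4821 -0.1553  0.1075] t 35.95
```

Emit:
{"op": "play_rows", "data": {"increments": [[0, 0, 0, 0, -0.12, 0, 255], [0, 0, 0, 0, -0.12, 0, 255]]}}

```text
clock: 36.15
tcp_pos: [0.4794, -0.1555, 0.1079]
orientation: [-3.113, 0.195, 0.247]
contact_force: [0.1, 0.0, -4.5]
grip_width: 0.0634
```

```bash
python3 - <<'E'
from h import *
tips("R-",8);tilt()
E
```

```text
R- 36.15 Ft [ 0.84 -0.01  4.39] Mt [0.036 0.329 0.037] tau [-18.006  -0.025  -1.047   0.036]
R- 36.2 Ft [ 7.44 -0.34  2.16] Mt [-0.043  0.832 -0.01 ] tau [-1.4136e+01 -3.9000e-02  1.6330e+00  1.0000e-02]
R- 36.25 Ft [ 1.42 -0.86  3.1 ] Mt [0.009 0.313 0.009] tau [-22.425   0.044   2.242  -0.032]
R- 36.3 Ft [ 0.44 -0.42  2.91] Mt [0.008 0.221 0.045] tau [-2.3098e+01 -6.0000e-03  1.2590e+00 -1.3000e-02]
R- 36.35 Ft [ 0.78 -0.09  3.04] Mt [ 0.044  0.28  -0.01 ] tau [-2.28e+01 -2.30e-02  9.15e-01 -5.00e-03]
R- 36.4 Ft [ 0.84 -0.25  3.57] Mt [-0.007  0.227  0.019] tau [-2.2606e+01 -2.6000e-02  7.2400e-01 -1.0000e-03]
R- 36.45 Ft [-0.28  0.4   3.62] Mt [-0.016  0.226 -0.001] tau [-22.306  -0.026   0.71   -0.   ]
R- 36.5 Ft [0.47 0.02 3.19] Mt [0.02  0.21  0.037] tau [-22.039  -0.025   0.732  -0.   ]
tilt about tool x,y: [ 0.0027 -0.1543] tcp [ 0.4779 -0.1554  0.1069] t 36.5
```

Emit:
{"op": "play_rows", "data": {"increments": [[0, 0, 0, 0, 0.12, 0, 255], [0, 0, 0, 0, 0.12, 0, 255]]}}

```text
clock: 36.7
tcp_pos: [0.4804, -0.1553, 0.1071]
orientation: [3.129, -0.195, 0.149]
contact_force: [-0.2, -0.1, -4.1]
grip_width: 0.0637
```

```bash
python3 - <<'E'
from h import *
tips("R+",11);tilt()
E
```

```text
R+ 36.7 Ft [-0.56  0.11  4.03] Mt [-0.013 -0.175 -0.017] tau [-2.4256e+01 -5.0000e-03  1.7750e+00 -5.7000e-02]
R+ 36.75 Ft [-7.36 -0.65  3.76] Mt [ 0.029 -0.773  0.04 ] tau [-3.1535e+01  5.1000e-02 -1.4940e+00 -1.6000e-02]
R+ 36.8 Ft [-1.49 -0.54  2.62] Mt [-0.016 -0.293  0.034] tau [-2.1542e+01 -1.6000e-02 -2.2320e+00  3.7000e-02]
R+ 36.85 Ft [-0.01  0.41  3.69] Mt [ 0.    -0.086  0.045] tau [-1.9829e+01  2.0000e-03 -9.5700e-01  1.5000e-02]
R+ 36.9 Ft [ 0.23 -0.2   3.1 ] Mt [ 0.047 -0.074  0.056] tau [-1.9777e+01  1.1000e-02 -4.6400e-01  5.0000e-03]
R+ 36.95 Ft [ 0.27 -0.1   3.4 ] Mt [-0.037 -0.109  0.043] tau [-2.0204e+01  1.5000e-02 -3.4200e-01  1.0000e-03]
R+ 37.0 Ft [ 0.4  -0.2   2.78] Mt [ 0.037 -0.101 -0.012] tau [-2.0749e+01  1.3000e-02 -3.9100e-01  1.0000e-03]
R+ 37.05 Ft [ 0.73 -0.04  3.77] Mt [-0.027 -0.082 -0.003] tau [-2.1065e+01  1.5000e-02 -3.7500e-01 -0.0000e+00]
R+ 37.1 Ft [ 0.12 -0.14  3.98] Mt [-0.006 -0.117 -0.01 ] tau [-2.1271e+01  1.5000e-02 -3.9900e-01 -0.0000e+00]
R+ 37.15 Ft [ 0.16 -0.03  3.59] Mt [ 0.006 -0.14   0.005] tau [-2.1413e+01  1.4000e-02 -4.2200e-01  0.0000e+00]
R+ 37.2 Ft [0.53 0.03 3.57] Mt [ 0.025 -0.138 -0.042] tau [-2.149e+01  1.300e-02 -4.370e-01  0.000e+00]
tilt about tool x,y: [0.0034 0.0891] tcp [ 0.4812 -0.1551  0.1068] t 37.2
```

Emit:
{"op": "play_rows", "data": {"increments": [[0, 0, 0, 0, -0.1, 0, 255], [0, 0, 0, 0, -0.1, 0, 255]]}}

```text
clock: 37.4
tcp_pos: [0.4785, -0.1553, 0.1067]
orientation: [-3.12, 0.195, 0.186]
contact_force: [0.7, 0.2, -3.7]
grip_width: 0.0635
```

```bash
python3 - <<'E'
from h import *
tips("R-",11);tilt();go((.4877,-.159,.0235),yaw=-.131)
E
```

```text
R- 37.4 Ft [ 1.14 -0.32  3.61] Mt [-0.008  0.204  0.005] tau [-1.8695e+01 -1.5000e-02 -9.6800e-01  3.4000e-02]
R- 37.45 Ft [ 5.39 -0.86  2.91] Mt [ 0.008  0.706 -0.004] tau [-1.4912e+01 -3.3000e-02  1.3770e+00  1.0000e-02]
R- 37.5 Ft [ 1.57 -0.64  2.75] Mt [-0.011  0.221  0.039] tau [-22.215   0.037   1.834  -0.029]
R- 37.55 Ft [0.59 1.06 3.73] Mt [0.008 0.16  0.017] tau [-2.2893e+01 -1.0000e-03  9.7600e-01 -1.2000e-02]
R- 37.6 Ft [-0.28 -0.15  3.  ] Mt [-0.011  0.197 -0.054] tau [-2.2801e+01 -1.4000e-02  6.1600e-01 -4.0000e-03]
R- 37.65 Ft [-0.58 -0.28  3.42] Mt [ 0.019  0.187 -0.074] tau [-2.2401e+01 -1.8000e-02  5.8000e-01 -2.0000e-03]
R- 37.7 Ft [ 0.46 -0.65  3.9 ] Mt [ 0.035  0.181 -0.007] tau [-2.2123e+01 -1.7000e-02  5.1600e-01 -0.0000e+00]
R- 37.75 Ft [-0.    0.4   3.47] Mt [-0.007  0.122  0.027] tau [-2.1928e+01 -1.6000e-02  5.3000e-01 -0.0000e+00]
R- 37.8 Ft [ 0.2  -0.35  3.14] Mt [-0.02   0.182  0.018] tau [-2.1773e+01 -1.5000e-02  5.5200e-01 -0.0000e+00]
R- 37.85 Ft [0.42 0.03 3.53] Mt [ 0.035  0.218 -0.029] tau [-2.1679e+01 -1.3000e-02  5.6900e-01 -0.0000e+00]
R- 37.9 Ft [0.45 0.57 3.05] Mt [-0.053  0.183  0.051] tau [-2.1632e+01 -1.3000e-02  5.7900e-01 -1.0000e-03]
tilt about tool x,y: [ 0.0029 -0.1154] tcp [ 0.4777 -0.1552  0.1064] t 37.9
t 37.9 tcp [ 0.4777 -0.1552  0.1064] yaw -0.125 w 0.0633 F [ 0.02 -0.56 -3.08] M [-0.081 -0.174 -0.045]
rot now [-0.003  0.116  0.006]
to [ 0.4877 -0.159   0.0235] cur-frame [19.9  2.7 81.1] goal-frame [10.5  2.4 82.9]
```

The right tin shows repeatable torque kinks 0.25–0.3 s after each tip, and the left tin was smooth. Before choosing, I'll run the identical test on the middle tin, so I set the right one down first.

Emit:
{"op": "play_rows", "data": {"increments": [[5, 0, 10, 0, 0.1, 0, 255], [5, 2, 20, 0, 0.015, 0, 255], [0, 0, 25, 0, 0, 0, 255], [0, 0, 0, 0, 0, 0, 255]]}}

```text
clock: 38.3
tcp_pos: [0.4862, -0.1587, 0.0513]
orientation: [-3.134, 0.197, -0.013]
contact_force: [-1.0, 0.9, -2.7]
grip_width: 0.0638
```

```bash
python3 - <<'E'
from h import *
go((.4877,-.158,.023),yaw=-.131)
E
```

```text
t 38.3 tcp [ 0.4862 -0.1587  0.0513] yaw -0.126 w 0.0638 F [-1.03  0.91 -2.73] M [0.099 0.126 0.009]
rot now [-0.002 -0.008  0.005]
to [ 0.4877 -0.158   0.023 ] cur-frame [ 1.1 -0.8 28.3] goal-frame [ 1.4 -0.9 28.3]
```

Emit:
{"op": "play_rows", "data": {"increments": [[1, 0, 16, -0.002, -0.008, 0.005, 255], [0, 0, 8, 0, 0, 0, 255], [0, 0, 2, 0, 0, 0, 255]]}}

```text
clock: 38.6
tcp_pos: [0.4885, -0.1594, 0.0271]
orientation: [3.134, -0.206, 0.004]
contact_force: [0.8, 0.7, -2.5]
grip_width: 0.0634
```

Emit:
{"op": "play_rows", "data": {"increments": [[0, 0, 1, 0, 0, 0, 255]]}}

```text
clock: 38.7
tcp_pos: [0.4888, -0.1594, 0.0267]
orientation: [3.134, -0.206, 0.005]
contact_force: [0.8, -0.2, -3.0]
grip_width: 0.0635
```

Emit:
{"op": "play_rows", "data": {"increments": [[0, 0, 3, 0, 0, 0, 255]]}}

```text
clock: 38.8
tcp_pos: [0.4895, -0.1596, 0.0245]
orientation: [3.134, -0.206, 0.008]
contact_force: [-0.0, -0.2, -3.0]
grip_width: 0.0633
```

Emit:
{"op": "play_rows", "data": {"increments": [[0, 0, 1, 0, 0, 0, 255]]}}

```text
clock: 38.9
tcp_pos: [0.4897, -0.1597, 0.0238]
orientation: [3.134, -0.206, 0.009]
contact_force: [0.1, 0.5, -3.0]
grip_width: 0.0635
```

Emit:
{"op": "play_rows", "data": {"increments": [[0, 0, 1, 0, 0, 0, 255]]}}

```text
clock: 39.0
tcp_pos: [0.4901, -0.1598, 0.0233]
orientation: [3.134, -0.206, 0.01]
contact_force: [-1.4, 0.3, 6.5]
grip_width: 0.0637
```

Emit:
{"op": "play_rows", "data": {"increments": [[0, 0, 1, 0, 0, 0, 255]]}}

```text
clock: 39.1
tcp_pos: [0.4902, -0.1598, 0.0232]
orientation: [3.133, -0.206, 0.01]
contact_force: [-3.7, 0.8, 14.8]
grip_width: 0.0638
```

Emit:
{"op": "play_rows", "data": {"increments": [[0, 0, 0, 0, 0, 0, 0], [0, 0, 0, 0, 0, 0, 0], [0, 0, 0, 0, 0, 0, 0], [0, 0, -25, 0, 0, 0, 0], [0, 0, -35, 0, 0, 0, 0]]}}

```text
clock: 39.6
tcp_pos: [0.4884, -0.1592, 0.0821]
orientation: [3.135, -0.205, 0.003]
contact_force: [-0.1, 0.3, -0.2]
grip_width: 0.0853
```

Emit:
{"op": "play_rows", "data": {"increments": [[0, 0, -35, 0, 0, 0, 0]]}}

```text
clock: 39.7
tcp_pos: [0.4878, -0.159, 0.1178]
orientation: [-3.135, 0.205, -0.001]
contact_force: [0.2, -0.5, 0.8]
grip_width: 0.0852
```

```bash
python3 - <<'E'
from h import *
go((.4735,.0213,.105),yaw=.005)
E
```

```text
t 39.7 tcp [ 0.4878 -0.159   0.1178] yaw -0.131 w 0.0852 F [ 0.2  -0.53  0.83] M [ 0.032 -0.108  0.017]
rot now [-0.    -0.001 -0.136]
to [0.4735 0.0213 0.105 ] cur-frame [ -37.7 -176.9   12.8] goal-frame [ -13.4 -180.4   12.8]
```

Emit:
{"op": "play_rows", "data": {"increments": [[-9, -42, 0, 0, 0, -0.05, 0], [-7, -48, 0, 0, 0, -0.05, 0], [-5, -48, 0, 0, 0, -0.036, 0], [-3, -38, 3, 0, 0, 0, 0], [0, -3, 3, 0, 0, 0, 0]]}}

```text
clock: 40.2
tcp_pos: [0.4809, 0.0241, 0.1187]
orientation: [3.139, 0.005, 0.029]
contact_force: [-0.3, 0.7, 0.0]
grip_width: 0.0858
```

```bash
python3 - <<'E'
from h import *
go((.4735,.0213,.085),yaw=.005)
E
```

```text
t 40.2 tcp [0.4809 0.0241 0.1187] yaw 0.003 w 0.0858 F [-0.34  0.66  0.01] M [ 0.025 -0.009  0.008]
rot now [ 0.002 -0.018 -0.002]
to [0.4735 0.0213 0.085 ] cur-frame [-8.   2.7 33.6] goal-frame [-7.4  2.8 33.7]
```

Emit:
{"op": "play_rows", "data": {"increments": [[-8, 2, 12, 0.002, -0.018, -0.002, 0], [0, 0, 15, 0, 0, 0, 0], [0, 0, 5, 0, 0, 0, 0]]}}

```text
clock: 40.5
tcp_pos: [0.4724, 0.0208, 0.0849]
orientation: [3.14, 0.01, -0.002]
contact_force: [-0.9, -0.6, -0.1]
grip_width: 0.0856
```

```bash
python3 - <<'E'
from h import *
go((.4735,.0213,.021),yaw=.005)
E
```

```text
t 40.5 tcp [0.4724 0.0208 0.0849] yaw 0.006 w 0.0856 F [-0.89 -0.6  -0.07] M [ 0.001  0.021 -0.029]
rot now [0.001 0.001 0.001]
to [0.4735 0.0213 0.021 ] cur-frame [ 1.2 -0.6 63.9] goal-frame [ 1.1 -0.5 63.9]
```

Emit:
{"op": "play_rows", "data": {"increments": [[1, 0, 20, 0, 0, 0, 0], [0, 0, 25, 0, 0, 0, 0], [0, 0, 13, 0, 0, 0, 0], [0, 0, 3, 0, 0, 0, 0], [0, 0, 0, 0, 0, 0, 255]]}}

```text
clock: 41.0
tcp_pos: [0.4721, 0.0134, 0.0198]
orientation: [3.138, -0.007, -0.009]
contact_force: [-0.3, 2.8, 1.7]
grip_width: 0.0734
```

Emit:
{"op": "play_rows", "data": {"increments": [[0, 0, 0, 0, 0, 0, 255], [0, 0, 0, 0, 0, 0, 255], [0, 0, 0, 0, 0, 0, 255], [0, 0, 0, 0, 0, 0, 255]]}}

```text
clock: 41.4
tcp_pos: [0.4725, 0.012, 0.0213]
orientation: [3.137, -0.01, -0.007]
contact_force: [0.5, -0.4, -3.2]
grip_width: 0.0635
```

Emit:
{"op": "play_rows", "data": {"increments": [[0, 0, -20, 0, 0, 0, 255], [0, 0, -35, 0, 0, 0, 255], [0, 0, -30, 0, 0, 0, 255], [0, 0, 0, 0, 0.1, 0, 255], [0, 0, 0, 0, 0, 0, 255]]}}

```text
clock: 41.9
tcp_pos: [0.4711, 0.0112, 0.1091]
orientation: [3.132, -0.01, 0.146]
contact_force: [-0.4, 0.2, -2.9]
grip_width: 0.0637
```

Emit:
{"op": "play_rows", "data": {"increments": [[0, 0, 0, 0, 0, 0, 255], [0, 0, 0, 0, 0, 0, 255], [0, 0, 0, 0, 0, 0, 255], [0, 0, 0, 0, -0.1, 0, 255], [0, 0, 0, 0, -0.1, 0, 255]]}}

```text
clock: 42.4
tcp_pos: [0.4685, 0.011, 0.1082]
orientation: [3.13, -0.009, -0.19]
contact_force: [-0.3, -0.2, -2.7]
grip_width: 0.0636
```

```bash
python3 - <<'E'
from h import *
tips("M-",11);tilt()
E
```

```text
M- 42.4 Ft [0.04 0.22 2.69] Mt [-0.008  0.25   0.019] tau [-17.877   0.131  -0.941  -0.275]
M- 42.45 Ft [ 5.5  -0.09  2.61] Mt [0.024 0.643 0.053] tau [-14.037  -0.27    1.29   -0.085]
M- 42.5 Ft [-1.42  0.37  2.78] Mt [ 0.017  0.257 -0.029] tau [-21.378  -0.337   1.775   0.294]
M- 42.55 Ft [ 1.09 -0.21  3.35] Mt [0.009 0.129 0.046] tau [-22.097  -0.16    0.94    0.122]
M- 42.6 Ft [-0.4   0.3   2.78] Mt [-0.002  0.175 -0.011] tau [-22.     -0.096   0.602   0.038]
M- 42.65 Ft [-0.03 -0.24  2.95] Mt [ 0.039  0.194 -0.034] tau [-2.167e+01 -7.800e-02  5.140e-01  7.000e-03]
M- 42.7 Ft [0.38 0.94 3.  ] Mt [ 0.029  0.177 -0.009] tau [-2.1352e+01 -7.5000e-02  5.0900e-01 -2.0000e-03]
M- 42.75 Ft [-0.4  -1.27  2.86] Mt [-0.015  0.177 -0.031] tau [-2.1117e+01 -7.6000e-02  5.2400e-01 -4.0000e-03]
M- 42.8 Ft [ 0.06 -0.27  2.75] Mt [0.043 0.13  0.031] tau [-2.0967e+01 -7.7000e-02  5.3900e-01 -4.0000e-03]
M- 42.85 Ft [-0.81 -0.29  2.53] Mt [-0.014  0.173  0.053] tau [-2.0884e+01 -7.9000e-02  5.5000e-01 -3.0000e-03]
M- 42.9 Ft [-0.05  0.23  3.39] Mt [0.022 0.183 0.002] tau [-2.0847e+01 -8.1000e-02  5.5700e-01 -3.0000e-03]
tilt about tool x,y: [-0.0073 -0.1159] tcp [0.468  0.0108 0.1082] t 42.9
```

Emit:
{"op": "play_rows", "data": {"increments": [[0, 0, 0, 0, 0.12, 0, 255], [0, 0, 0, 0, 0.12, 0, 255]]}}

```text
clock: 43.1
tcp_pos: [0.4716, 0.0113, 0.1088]
orientation: [3.129, -0.009, 0.209]
contact_force: [-0.5, -0.7, -3.0]
grip_width: 0.0638
```

```bash
python3 - <<'E'
from h import *
tips("M+",11);tilt();go((.4735,.0213,.021),yaw=.005)
E
```

```text
M+ 43.1 Ft [-0.87  0.71  2.95] Mt [-0.117 -0.202 -0.021] tau [-23.393  -0.773   1.578   1.005]
M+ 43.15 Ft [-6.06 -0.42  2.93] Mt [ 0.021 -0.979  0.024] tau [-30.456   0.242  -1.491   0.288]
M+ 43.2 Ft [-1.54 -0.79  2.22] Mt [-0.046 -0.288 -0.01 ] tau [-20.726   0.581  -2.315  -0.562]
M+ 43.25 Ft [-0.53 -0.44  1.89] Mt [ 0.001 -0.202  0.021] tau [-18.937   0.299  -1.06   -0.235]
M+ 43.3 Ft [0.08 0.2  2.72] Mt [ 0.049 -0.137 -0.059] tau [-18.908   0.183  -0.587  -0.07 ]
M+ 43.35 Ft [-0.18 -0.17  3.61] Mt [ 0.095 -0.139 -0.02 ] tau [-1.9357e+01  1.4300e-01 -4.8300e-01 -1.1000e-02]
M+ 43.4 Ft [ 0.42 -0.71  2.83] Mt [ 0.031 -0.205  0.029] tau [-1.9839e+01  1.3300e-01 -4.9300e-01  6.0000e-03]
M+ 43.45 Ft [-0.46  0.82  2.87] Mt [-0.032 -0.235  0.029] tau [-2.0207e+01  1.3200e-01 -5.2400e-01  1.0000e-02]
M+ 43.5 Ft [-1.05  0.04  2.13] Mt [ 0.035 -0.315  0.061] tau [-2.0446e+01  1.3400e-01 -5.5100e-01  9.0000e-03]
M+ 43.55 Ft [-0.46  0.15  2.58] Mt [ 0.007 -0.132 -0.001] tau [-2.058e+01  1.360e-01 -5.680e-01  8.000e-03]
M+ 43.6 Ft [-0.74 -0.76  3.04] Mt [ 0.022 -0.262  0.046] tau [-2.0643e+01  1.3900e-01 -5.7800e-01  6.0000e-03]
tilt about tool x,y: [-0.0059  0.1276] tcp [0.4718 0.0112 0.1084] t 43.6
t 43.6 tcp [0.4718 0.0112 0.1084] yaw -0.006 w 0.0639 F [-0.34  0.74 -3.11] M [ 0.03   0.262 -0.044]
rot now [ 0.007 -0.128 -0.011]
to [0.4735 0.0213 0.021 ] cur-frame [ -9.5 -10.6  86.9] goal-frame [  1.8 -10.1  87.4]
```

The middle tin's response is perfectly smooth, so the right tin rattles. I return the middle tin to its place, correcting the roughly 10 mm shift along y.

Emit:
{"op": "play_rows", "data": {"increments": [[-6, -5, 10, 0.007, -0.1, -0.011, 255], [0, -5, 20, 0, -0.028, 0, 255], [0, 0, 25, 0, 0, 0, 255], [0, 0, 10, 0, 0, 0, 255]]}}

```text
clock: 44.0
tcp_pos: [0.4713, 0.0217, 0.0423]
orientation: [-3.14, -0.006, 0.002]
contact_force: [-0.5, -0.6, -2.5]
grip_width: 0.0636
```

```bash
python3 - <<'E'
from h import *
go((.4735,.0213,.021),yaw=.005)
E
```

```text
t 44.0 tcp [0.4713 0.0217 0.0423] yaw 0.004 w 0.0636 F [-0.47 -0.58 -2.49] M [-0.023  0.004 -0.006]
rot now [-0.002  0.001 -0.001]
to [0.4735 0.0213 0.021 ] cur-frame [ 2.2  0.4 21.3] goal-frame [ 2.2  0.4 21.3]
```

Emit:
{"op": "play_rows", "data": {"increments": [[2, 0, 14, 0, 0, 0, 255], [0, 0, 4, 0, 0, 0, 255], [0, 0, 1, 0, 0, 0, 255]]}}

```text
clock: 44.3
tcp_pos: [0.4735, 0.0217, 0.0217]
orientation: [-3.14, -0.006, 0.006]
contact_force: [0.4, -0.3, -2.7]
grip_width: 0.0633
```

Emit:
{"op": "play_rows", "data": {"increments": [[0, 0, 1, 0, 0, 0, 255]]}}

```text
clock: 44.4
tcp_pos: [0.4738, 0.0217, 0.0211]
orientation: [-3.14, -0.006, 0.005]
contact_force: [0.2, 0.7, -3.0]
grip_width: 0.0636
```

Emit:
{"op": "play_rows", "data": {"increments": [[0, 0, 1, 0, 0, 0, 255]]}}

```text
clock: 44.5
tcp_pos: [0.4742, 0.0217, 0.0207]
orientation: [-3.14, -0.005, 0.003]
contact_force: [-0.5, -0.3, -3.1]
grip_width: 0.0637
```

Emit:
{"op": "play_rows", "data": {"increments": [[0, 0, 1, 0, 0, 0, 255]]}}

```text
clock: 44.6
tcp_pos: [0.4744, 0.0217, 0.0204]
orientation: [-3.14, -0.005, 0.002]
contact_force: [-3.4, 0.3, 8.1]
grip_width: 0.0635
```

Emit:
{"op": "play_rows", "data": {"increments": [[0, 0, 0, 0, 0, 0, 0], [0, 0, 0, 0, 0, 0, 0], [0, 0, 0, 0, 0, 0, 0], [0, 0, -25, 0, 0, 0, 0], [0, 0, -35, 0, 0, 0, 0]]}}

```text
clock: 45.1
tcp_pos: [0.473, 0.0215, 0.0799]
orientation: [-3.14, -0.006, 0.009]
contact_force: [0.3, -0.2, 0.7]
grip_width: 0.0854
```

Emit:
{"op": "play_rows", "data": {"increments": [[0, 0, -40, 0, 0, 0, 0], [0, 0, -5, 0, 0, 0, 0]]}}

```text
clock: 45.3
tcp_pos: [0.4752, 0.0219, 0.1295]
orientation: [-3.14, -0.006, 0.001]
contact_force: [0.8, -0.1, -0.5]
grip_width: 0.0853
```

```bash
python3 - <<'E'
from h import *
W,c=cloud("scene")
for x,y in((.4725,.188),(.488,-.159)):
    p=W[near(W,x,y,.055,.055,.075)]; print(len(p),rect(p[:,:2]),np.median(p[:,2]))
W,c=cloud("top"); p=W[near(W,.488,-.159,.055,.05,.075)]; print(len(p),rect(p[:,:2]),np.median(p[:,2]))
go((.4877,-.159,.115),yaw=-.131)
E
```

```text
367 (array([474.7, 188.7]), array([69.1, 66.8]), 75.5) 0.06560296922585007
674 (array([ 490.4, -160.3]), array([65.2, 66.9]), 82.8) 0.06541761934676021
459 (array([ 489.6, -161.6]), array([65.5, 66.6]), 82.9) 0.06310919862801256
t 45.4 tcp [0.4733 0.0214 0.1267] yaw 0.004 w 0.0856 F [ 0.04  0.47 -0.66] M [ 0.011 -0.07  -0.011]
rot now [-0.001  0.005  0.135]
to [ 0.4877 -0.159   0.115 ] cur-frame [ 13.7 180.5  11.4] goal-frame [ 37.8 177.   11.7]
```

Both outer tins are in place; the right tin sits at (0.489,-0.161).

Emit:
{"op": "play_rows", "data": {"increments": [[5, 42, 0, 0, 0, 0.05, 0], [7, 48, 0, 0, 0, 0.05, 0], [9, 48, 0, 0, 0, 0.036, 0], [6, 37, 5, 0, 0, 0, 0], [0, 5, 5, 0, 0, 0, 0]]}}

```text
clock: 45.9
tcp_pos: [0.4866, -0.1635, 0.1105]
orientation: [-3.133, 0.204, 0.015]
contact_force: [-1.3, 0.6, -0.2]
grip_width: 0.085
```

```bash
python3 - <<'E'
from h import *
W,c=cloud("top"); 
p=W[near(W,.474,.0218,.055,.05,.075)]; print(len(p),rect(p[:,:2]),np.median(p[:,2]))
go((.4892,-.1605,.085),yaw=-.128)
E
```

```text
459 (array([475. ,  19.9]), array([66. , 65.4]), 1.5) 0.06277746583446953
t 45.95 tcp [ 0.4858 -0.162   0.1095] yaw -0.129 w 0.0856 F [-0.7  -1.31 -1.74] M [-0.029  0.037  0.051]
rot now [-0.002  0.012 -0.001]
to [ 0.4892 -0.1605  0.085 ] cur-frame [ 3.5 -1.9 24.5] goal-frame [ 3.2 -1.9 24.5]
```

Emit:
{"op": "play_rows", "data": {"increments": [[3, -2, 12, -0.002, 0.012, 0, 0], [0, 0, 12, 0, 0, 0, 0], [0, 0, 2, 0, 0, 0, 0]]}}

```text
clock: 46.25
tcp_pos: [0.487, -0.1573, 0.0795]
orientation: [-3.133, 0.199, 0.008]
contact_force: [-0.1, -0.4, 0.2]
grip_width: 0.0853
```

```bash
python3 - <<'E'
from h import *
go((.4892,-.1605,.021),yaw=-.128)
E
```

```text
t 46.25 tcp [ 0.487  -0.1573  0.0795] yaw -0.127 w 0.0853 F [-0.14 -0.44  0.18] M [-0.007  0.024  0.024]
rot now [-0.002  0.005  0.001]
to [ 0.4892 -0.1605  0.021 ] cur-frame [ 2.9  3.  58.4] goal-frame [ 2.6  2.9 58.5]
```

Emit:
{"op": "play_rows", "data": {"increments": [[3, 3, 18, -0.002, 0.005, 0, 0], [0, 0, 18, 0, 0, 0, 0]]}}

```text
clock: 46.45
tcp_pos: [0.4908, -0.1583, 0.0434]
orientation: [-3.135, 0.193, -0.003]
contact_force: [0.8, -0.1, 0.6]
grip_width: 0.0855
```

```bash
python3 - <<'E'
from h import *
go((.4892,-.1605,.021),yaw=-.128)
E
```

```text
t 46.45 tcp [ 0.4908 -0.1583  0.0434] yaw -0.123 w 0.0855 F [ 0.8  -0.11  0.58] M [ 0.012 -0.018  0.026]
rot now [-0.001 -0.002  0.005]
to [ 0.4892 -0.1605  0.021 ] cur-frame [-1.4  2.4 22.4] goal-frame [-1.3  2.4 22.4]
```

Emit:
{"op": "play_rows", "data": {"increments": [[-1, 3, 14, 0, 0, 0.005, 0], [0, 0, 6, 0, 0, 0, 0], [0, 0, 0, 0, 0, 0, 255], [0, 0, 0, 0, 0, 0, 255], [0, 0, 0, 0, 0, 0, 255]]}}

```text
clock: 46.95
tcp_pos: [0.4886, -0.1567, 0.0212]
orientation: [-3.133, 0.191, 0.004]
contact_force: [1.0, 0.5, -2.2]
grip_width: 0.0635
```

Emit:
{"op": "play_rows", "data": {"increments": [[0, 0, 0, 0, 0, 0, 255], [0, 0, 0, 0, 0, 0, 255]]}}

```text
clock: 47.15
tcp_pos: [0.4886, -0.1563, 0.0217]
orientation: [-3.133, 0.19, 0.004]
contact_force: [-0.3, 0.5, -3.0]
grip_width: 0.0636
```

Emit:
{"op": "play_rows", "data": {"increments": [[0, 0, -20, 0, 0, 0, 255], [0, 0, -35, 0, 0, 0, 255], [0, 0, -40, 0, 0, 0, 255], [0, 0, -40, 0, 0, 0, 255], [0, 0, -20, 0, 0, 0, 255]]}}

```text
clock: 47.65
tcp_pos: [0.4853, -0.1555, 0.1787]
orientation: [-3.13, 0.189, 0.019]
contact_force: [1.0, -0.3, -3.3]
grip_width: 0.0635
```

```bash
python3 - <<'E'
from h import *
W,c=cloud("scene"); cv2.imwrite("pics/s9.png",c)
go((.638,-.106,.175),yaw=-.128)
E
```

```text
t 47.7 tcp [ 0.4867 -0.1559  0.181 ] yaw -0.121 w 0.0633 F [ 0.94  1.28 -0.94] M [ 0.028 -0.038 -0.02 ]
rot now [-0.004  0.009  0.007]
to [ 0.638 -0.106  0.175] cur-frame [144.3 -67.7   5. ] goal-frame [143.7 -68.8   6. ]
```

Emit:
{"op": "play_rows", "data": {"increments": [[30, -15, 0, 0, 0.005, 0, 255], [35, -17, 0, 0, 0, 0, 255], [35, -17, 0, 0, 0, 0, 255], [30, -14, 0, 0, 0, 0, 255], [10, -4, 0, 0, 0, 0, 255]]}}

```text
clock: 48.2
tcp_pos: [0.6343, -0.1069, 0.1786]
orientation: [-3.133, 0.198, 0.009]
contact_force: [-0.2, 0.3, -4.4]
grip_width: 0.0635
```

```bash
python3 - <<'E'
from h import *
go((.638,-.106,.1755),yaw=-.121)
E
```

```text
t 48.2 tcp [ 0.6343 -0.1069  0.1786] yaw -0.126 w 0.0635 F [-0.18  0.32 -4.44] M [0.046 0.044 0.009]
rot now [-0.002  0.006 -0.005]
to [ 0.638  -0.106   0.1755] cur-frame [ 3.6 -1.4  3.1] goal-frame [ 3.5 -1.4  3.1]
```

Emit:
{"op": "play_rows", "data": {"increments": [[3, -1, 3, -0.002, 0.006, 0, 255], [0, 0, 0, 0, 0, 0, 255], [0, 0, 0, 0, 0, 0, 255], [0, 0, 0, 0, 0, 0, 255], [0, 0, 0, 0, 0, 0, 255]]}}

```text
clock: 48.7
tcp_pos: [0.633, -0.1077, 0.1719]
orientation: [3.134, -0.199, -0.011]
contact_force: [0.1, -0.6, -2.5]
grip_width: 0.0637
```

Emit:
{"op": "play_rows", "data": {"increments": [[0, 0, 0, 0, 0, 0, 255], [0, 0, 0, 0, 0, 0, 255], [0, 0, 0, 0, 0, 0, 255], [0, 0, 0, 0, 0, 0, 255], [0, 0, 0, 0, 0, 0, 255]]}}

```text
clock: 49.2
tcp_pos: [0.6323, -0.1091, 0.1728]
orientation: [3.133, -0.202, -0.01]
contact_force: [-0.4, -0.0, -2.8]
grip_width: 0.0636
```

```bash
python3 - <<'E'
from h import *
W,c=cloud("scene"); cv2.imwrite("pics/s10.png",c)
Wt,ct=cloud("top"); cv2.imwrite("pics/t10.png",ct)
for x,y in((.4725,.188),(.474,.0215)):
    p=Wt[near(Wt,x,y,.055,.05,.075)]; print(len(p),rect(p[:,:2]),np.median(p[:,2]))
p=Wt[near(Wt,.517,.35,.05,.072,.1)]; print("jar",len(p),cv2.minEnclosingCircle((p[:,:2]*1000).astype(np.float32)),np.median(p[:,2]))
hsv=cv2.cvtColor(c,cv2.COLOR_BGR2HSV)
go((.638,-.106,.1755),yaw=-.126); tilt(); print(np.abs(r.get_obs()["qvel"]).max())
E
```

```text
452 (array([473.1, 187.7]), array([65.4, 64.9]), 75.5) 0.06301706494826909
458 (array([475.2,  20.1]), array([65.9, 65.4]), 0.5) 0.06284255581712661
jar 188 ((517.2659301757812, 347.1344909667969), 23.751728057861328) 0.08076251537420909
t 49.3 tcp [ 0.6323 -0.109   0.1728] yaw -0.129 w 0.0633 F [-0.73 -0.2  -4.31] M [-0.029  0.072  0.025]
rot now [ 0.002  0.006 -0.003]
to [ 0.638  -0.106   0.1755] cur-frame [ 5.2 -3.7 -2.7] goal-frame [ 5.3 -3.7 -2.7]
tilt about tool x,y: [-0.0023 -0.0059] tcp [ 0.6323 -0.109   0.1728] t 49.3
0.0024149334579271434
```

View pics/s10.png

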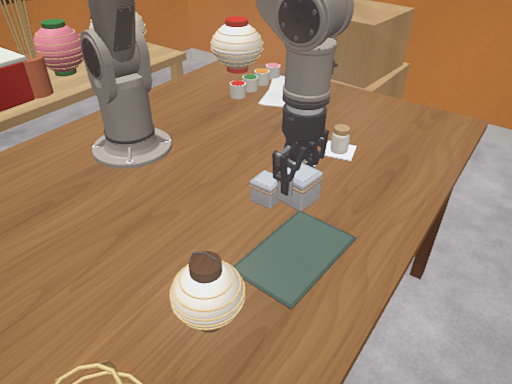

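View pics/t10.png

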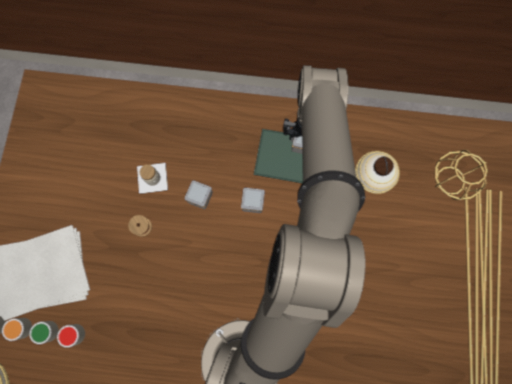

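The scene view shows the held tin over the mat at (300,185), the jar on its tile at (341,140), and the lantern unmoved. The top view shows both other tins at (198,194) and (252,200) and the spool at (140,226), all where they began.

```bash
python3 -c "
from bench import r
print(r.hand_in())"
```

```text
the job is handed in; nothing more can be done
None
```

I handed the job in at about 49 s with the right tin held, upright and still, about 15 cm above the mat. It is about 6 mm from the mat's middle.

**Jar:** it stands on its tile, about 4 mm from the middle.

**Tins:** I lifted and tipped each one briskly, left to right, and set each back upright. The left and middle tins are within about 3 mm of where they began. The middle tin was shifted roughly 10 mm during a second grasp, and I corrected that when putting it back.

**Bystanders:** in the last pictures the lantern and spool look unmoved.

**Which tin rattles:**
- **Right tin:** its wrist-joint torques showed a small kink about 0.25–0.3 s after the tips I sampled closely.
- **Left and middle tins:** their torques settled smoothly. The middle tin got the same densely sampled test as the right one; the left was sampled after fewer, smaller tips.

**What did not agree:** I also looked for a lasting shift in wrist load from the ball rolling to one side, and found none in any of the three tins. The force readings never clearly caught a 10 ms knock, because the 5–8 N peaks I saw were the arm stopping. The choice of the right tin therefore rests on the torque kinks alone.

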